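# Open the etching hood to its working height

## Task

Get the etching hood ready for work: press down the raised half of the fan's rocker switch on the control box so that it is fully over, then put your fingers beneath the lip of the hood's sliding window and push the window smoothly up until the lip is level with the pointer on the guide rail, and take your hand away. Only press and push: do not pinch the lip or hold anything, and leave the pointer, the glassware, bottles, specimens and case where they are.

Things in the scene. Friction and masses are not known exactly. Their poses are not given: they have to be found in the camera images.
- hood: fixed bench-top etching hood, cream with clear walls, 500 wide, 330 deep, 550 tall. Origin at the underside, 190 mm behind its front edge, x into the hood, y along its front, z up. Floor 20 mm thick. Front: a window that leans back 20 degrees between two guide rails (35 wide, 232 mm either side of the middle), open below it. Filter head from 325 mm up, behind the window.
- sash: the window: clear pane, aluminium frame, 428 wide, 270 high, 16 thick. Origin: middle of its lower edge; z is the sliding direction (up, leaning 20 degrees into the hood), y along the lip, x into the hood. Counterweighted: stays where left; moving it takes 3 to 7 N plus 18 N per m/s. Slides 200 mm; starts 0 to 40 mm above its lowest place, where the lower edge is 105 mm above the bench.
- lip_edge (a point): middle of the outer edge of the window's lip, halfway up its thickness (underside 6 mm below, upper side 6 mm above). Axes as sash. The lip is a flat aluminium ledge, 340 long, 12 thick with the black rubber strip on top, that stands out 47 mm towards the robot, underside flush with the window's lower edge; it takes x = 0 to 48, y = -170 to 170 mm here. Beneath it is only the hood's floor.
- pointer_tip (a point): tip of the flat black triangular pointer clamped on the left guide rail (+y side), pointing at the lip's end: the mark of the working height. Axes as sash: the lip is level with it when lip_edge has z = 0 in this frame. At the start it is 50 to 155 mm above the lip, along z.
- control: grey fan control box, fixed on the bench right of the hood, 140 x 120 x 50. Origin at the centre of its underside, x away from the robot, z up. On top: the rocker switch (pivot at x = -25, y = 25 mm), a fixed round dial (24 across, 17 tall) 57 mm to the right of the switch, a flat meter at the back.
- fan_switch (a joint): black rocker switch, 52 long (along the box's x), 34 wide, pivot at mid-length 56 mm above the bench. 0 = off: the half nearer the robot is raised 0.40 rad (its end 10 mm above the pivot), the far half level. 0.40 = fully on: near half level, far half raised. Stays where left; takes about 4 N on the raised half.
- fan_on (a point): point on the upper face of the rocker's near half, 19 mm from the pivot, moves with the rocker; when off it is 63 mm above the bench, when fully on 56 mm. Its x axis points from this half to the pivot.
- etchant: amber glass bottle with black cap, 42 across, 85 tall, stands on the bench before the left guide rail; origin at its underside. Leave alone.
- mount_a: black round specimen mount, 30 across, 22 tall, on the bench before the hood, left of the middle; origin at its underside. Leave alone.
- mount_b: the same, right of the middle. Leave alone.
- beaker: glass beaker, 64 across, 75 tall, inside the hood; origin at its underside. Leave alone.
- dish: glass dish, 90 across, 18 tall, inside the hood; origin at its underside. Leave alone.
- wash_bottle: white wash bottle, 66 across, 175 tall with its spout, on the bench left of the hood; origin at its underside. Leave alone.
- gauge_case: black plastic case, 90 x 130 x 34, on the bench at the left; origin at its underside. Leave alone.
Mind the look-alikes: they are no part of the job. What is shaped like the control but brown or pink is not meant.

How it is judged:
By the outcome, as a careful person would: the job done as asked, in the order asked, and still so for the second after the job is handed in, with the robot touching nothing.
It also fails if it takes over 51 s, if anything falls off the work surface, if the arm or the gripper's body presses on something with over 40 N, if the wrist force passes 120 N, or if a joint passes its speed limit or range.

## Robot

A 6-joint arm with a two-finger parallel gripper is mounted at the origin on the work surface. World frame = base frame: x ahead of the robot, y to its left, z up, the work surface at z = 0. Lengths are in m, angles in degrees, forces in N, time in s.
With the tool pointing down it reaches from about 0.35 to 0.775 m from the base axis. Payload 7.3 kg.
Tool frame: the origin (TCP) lies between the finger pads; the fingertips stand 17 mm ahead of it and the grasp point (between the pads) lies 2 mm behind it; z points along the fingers, y is the direction in which the jaws open and shut (so a half turn about z gives the same grasp; the last joint's range is limited). The gripper opens to 92 mm and grips with 3 to 60 N. Pads are 19 mm wide; open, the fingers measure 130 mm over their backs; the gripper's body (75 mm by 190 mm) begins 47 mm behind the grasp point.
Start: joints at [57.41, 19.595, 87.324, -0, 73.075, -8.365], TCP at [0.215, 0.479, 0.244] pointing down, gripper open.
Joint ranges: [-145.02, 145.02], [-44.19, 115.74], [2.07, 154.8], [-57.11, 237.11], [16.16, 152.29], [-177.93, 177.93]. Speed limits (degrees/s): [147.25, 147.25, 180, 180, 180, 180].

## Interface

Orientations are given as a 3x3 rotation matrix whose columns are the frame's x, y, z axes.
In Python, from station import monitor, cams, job gives the robot as it stands.
- The arm moves only by the tool carry_out, never from a script. Its argument "moves" is a list of rows, each an object with "angular": the turn, a rotation vector about the tool's x, y, z in rad, a list of three; "linear": the shift along the tool's x, y, z in cm, a list of three; "grip": the finger opening in cm, from 0 to 9.18. In form: [{"angular": [ax, ay, az], "linear": [x, y, z], "grip": grip}, ...]. A call has 1 to 10 rows; each row is the pose to reach, as a shift and turn from the pose commanded when the call began, along the tool's axes at that moment; what a row does not reach only later rows make up. A row lasts 1/12 s, in which the tool goes at most 41.7 mm and 7.16 degrees, less where a joint would pass 70% of its speed; a pose out of reach is approached as far as the arm can. A call with a gripper value outside its range is refused whole. The fingers move at their own pace and stop on an object; "grip_force" is the grip in N (left out, the last holds). Time passes only in rows, so rows that repeat a pose let the fingers close. It gives the time, the measured TCP pose, the force and the opening at its end, in the units of the state.
- monitor.state(): the state, without advancing time (a new reading comes with each control period).
- cams.get_image(name): name is "side" or "top" or "wrist"; returns the picture (480x640x3 uint8, red, green, blue); there is no depth.
- cams.get_calibration(name): a dict with "vfov" (degrees; the focal length in pixels is half the picture's height over the tangent of half this angle, whatever the lens; pixels are square), "cx", "cy" (the principal point, pixels), "T" (4x4, takes a point from camera to world coordinates). Camera axes: x right, y down, z forward; pixel columns grow to the right and rows downward; lengths in m; the calibration is good to about 2 mm. A picture is of the moment at which its call begins: read the wrist's pose just before it. get_calibration takes no time and is no camera call; for the wrist camera it gives the pose at the moment of the call.
- job.job_done(): hands the job in, once; it reports no verdict.
The state is a dict: "t": time; "qpos": joint angles; "dq": joint speeds; "effort": joint torques, N m; "position": TCP position; "ee_rot": TCP orientation; "wrist_force": force on the tool from outside, world axes, zero at the start; "moment": the same for the moment, N m; "gripper_width": finger opening in m.
Only numpy, scipy, OpenCV 4.12 (cv2) and the standard library are available. Lean on these libraries where they do the work, as an engineer would, in place of code of your own. Each camera call takes 0.05 s, during which the arm holds its last target.

## Working session

There is one attempt and no reset: what is moved stays moved. The work goes in short steps, Python scripts to look and compute and a tool call to move; the robot and the scene stay as the last step left them, time stands still between calls to the robot, and variables do not carry over. Pictures are saved under pics/ and viewed, and the job is handed in when it is done.

Besides the shell and the picture viewer there is one more tool, called after "Emit:" as name(argument=value, ...), one argument or row to a line, values as JSON. carry_out: Moves the arm, as the interface text tells. Its arguments: {"type":"object","properties":{"moves":{"type":"array"},"grip_force":{"type":"number"}},"required":["moves"]}

```bash
mkdir -p pics; ls
python3 - <<'E'
from station import monitor,cams,job
import cv2,numpy as np
for n in ["side","top","wrist"]:
    c=cams.get_calibration(n);print(n,c["vfov"],c["cx"],c["cy"],np.round(c["T"],4).tolist())
    cv2.imwrite(f"pics/{n}0.png",cams.get_image(n)[:,:,::-1])
s=monitor.state();print(s)
E
```

```text
pics
side 53.343398301192465 312.42670777604735 243.00145986618293 [[-0.7416, -0.3627, 0.5643, -0.1751], [-0.6704, 0.4289, -0.6054, 0.7172], [-0.0225, -0.8273, -0.5613, 0.808], [0.0, 0.0, 0.0, 1.0]]
top 48.31039145528345 321.16259109100577 248.32658044802818 [[0.0225, -0.9839, 0.1775, 0.2739], [-0.9996, -0.0252, -0.0125, -0.0268], [0.0167, -0.1772, -0.984, 1.5328], [0.0, 0.0, 0.0, 1.0]]
wrist 61.59132327463765 324.47181230261845 233.8000215422833 [[0.4111, 0.8722, 0.2653, 0.143], [0.9116, -0.3928, -0.1211, 0.5125], [-0.0014, 0.2916, -0.9565, 0.3849], [0.0, 0.0, 0.0, 1.0]]
{'t': 0.15, 'qpos': array([ 5.74092857e+01,  1.96274884e+01,  8.73611280e+01, -1.26937590e-03,
        7.30755542e+01, -8.36516476e+00]), 'dq': array([-0.00265586, -0.27844555, -0.22368819,  0.07347794,  0.01313982,
        0.07385898]), 'effort': array([ 1.30188517e-03, -4.31469727e+01, -2.44354016e+01,  7.16490252e-02,
        5.37003775e-02, -7.91513457e-05]), 'position': array([0.21526517, 0.47854935, 0.24322411]), 'ee_rot': array([[-9.11939841e-01,  4.10323511e-01, -5.85406628e-04],
       [ 4.10323904e-01,  9.11939352e-01, -9.55051752e-04],
       [ 1.41975153e-04, -1.11115608e-03, -9.99999373e-01]]), 'wrist_force': array([ 0.36015991, -0.11312428, -0.36970366]), 'moment': array([-0.00407912,  0.05743398, -0.07273452]), 'gripper_width': 0.09199411705865788}
```

View pics/side0.png

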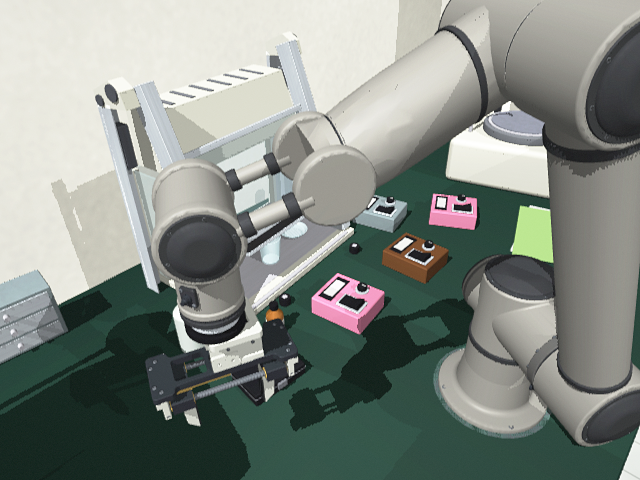

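View pics/top0.png

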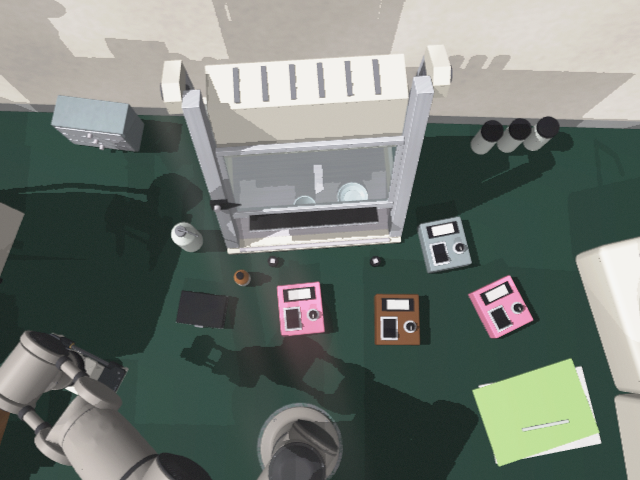

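View pics/wrist0.png

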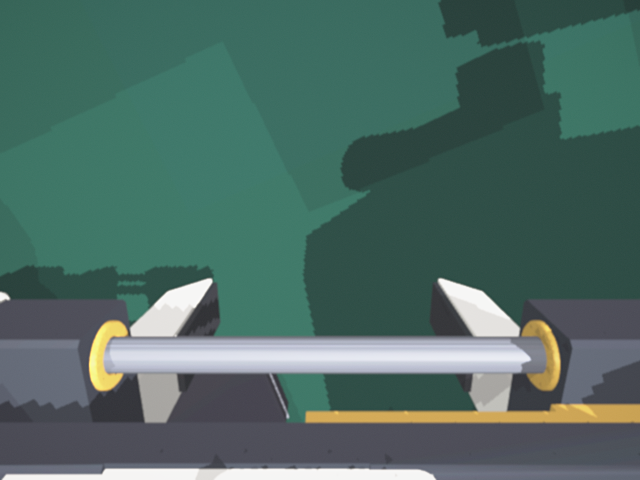

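The side view shows the arm partly in front of the hood. In the top view, these could be taken for the control: grey box (444,245), pink (301,308), brown (398,320) and pink (503,306). The grey one, right of the hood, fits the description. I'll check it and the hood front in close crops.

Run:
```python
import cv2
t=cv2.imread("pics/top0.png");s=cv2.imread("pics/side0.png")
cv2.imwrite("pics/c1.png",cv2.resize(t[205:285,405:485],None,fx=7,fy=7,interpolation=cv2.INTER_CUBIC))
cv2.imwrite("pics/c2.png",cv2.resize(t[140:270,195:425],None,fx=3.4,fy=3.4,interpolation=cv2.INTER_CUBIC))
cv2.imwrite("pics/c3.png",cv2.resize(s[150:330,220:420],None,fx=3.3,fy=3.3,interpolation=cv2.INTER_CUBIC))
```

```text
(no output)
```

View pics/c1.png

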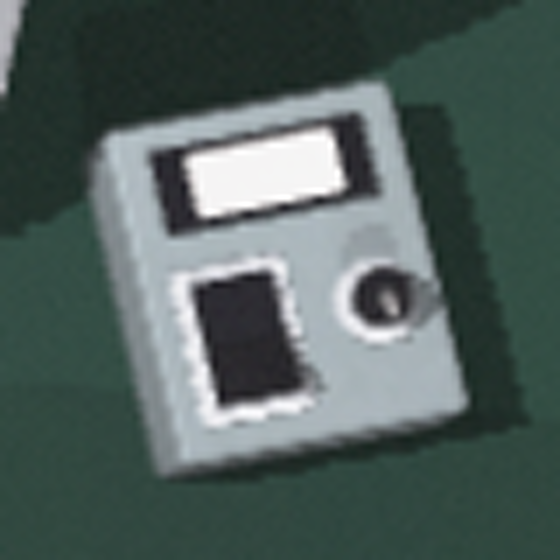

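View pics/c2.png

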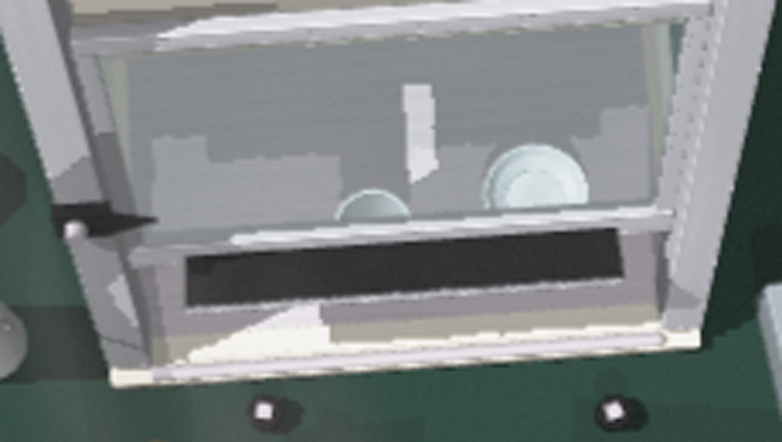

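View pics/c3.png

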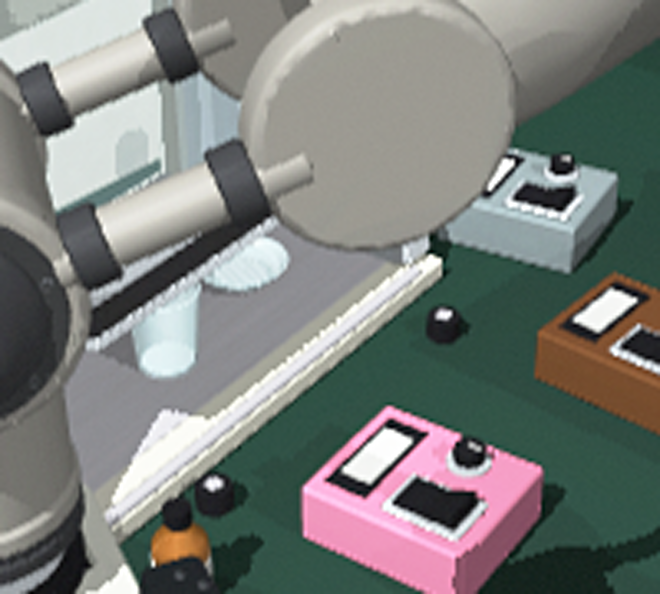

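The close crop confirms the grey box: rocker at crop (245,338), dial to its right at (380,300), meter at the back. The sash lip is the black strip from top pixel (250,230) to (378,222). The pointer tip is near (241,204). Next I'll work out the positions.

```bash
cat > h.py <<'E'
import numpy as np,cv2
from station import monitor,cams,job
def ray(n,u,v,c=None):
    c=c or cams.get_calibration(n);f=240/np.tan(np.radians(c["vfov"]/2))
    T=np.array(c["T"]);d=T[:3,:3]@np.array([(u-c["cx"])/f,(v-c["cy"])/f,1]);return T[:3,3],d
def onz(n,u,v,z,c=None):
    o,d=ray(n,u,v,c);return o+d*(z-o[2])/d[2]
def proj(n,P,c=None):
    c=c or cams.get_calibration(n);f=240/np.tan(np.radians(c["vfov"]/2))
    T=np.array(c["T"]);q=T[:3,:3].T@(np.asarray(P)-T[:3,3]);return np.array([c["cx"]+f*q[0]/q[2],c["cy"]+f*q[1]/q[2]])
def onplane(n,u,v,p,nn,c=None):
    o,d=ray(n,u,v,c);return o+d*(np.dot(np.asarray(p)-o,nn)/np.dot(d,nn))
E
python3 - <<'E'
from h import *
np.set_printoptions(precision=4,suppress=True)
C=lambda x,y:(405+x/7,205+y/7)
pts=dict(bl=(105,130),br=(385,85),fr=(468,405),fl=(175,465))
P={k:onz("top",*C(*v),.05) for k,v in pts.items()}
print(P); print("centre",sum(P.values())/4)
for a,b in [("bl","br"),("fl","fr"),("fl","bl"),("fr","br")]:
    d=P[b]-P[a];print(a,b,np.linalg.norm(d),np.degrees(np.arctan2(d[1],d[0])))
R=[onz("top",*C(*p),.056) for p in [(190,280),(275,268),(310,400),(218,408)]];print("rocker",R,sum(R)/4)
H=lambda x,y:(195+x/3.4,140+y/3.4)
for k,p,z in [("floorL",(112,385),.0),("floorR",(700,345),.0)]: print(k,onz("top",*H(*p),z))
for z in (.13,.15,.17,.19):
    a,b=onz("top",*H(185,308),z),onz("top",*H(624,278),z);print(z,a,b,np.linalg.norm(a-b),np.degrees(np.arctan2(*(b-a)[[0,1]])))
for n,p in [("ma",(264,412)),("mb",(613,412))]: print(n,onz("top",*H(*p),.022))
print("etch",onz("top",242,276,.085))
E
```

```text
{'bl': array([ 0.6202, -0.3254,  0.05  ]), 'br': array([ 0.6421, -0.4403,  0.05  ]), 'fr': array([ 0.5107, -0.4707,  0.05  ]), 'fl': array([ 0.4834, -0.3521,  0.05  ])}
centre [ 0.5641 -0.3971  0.05  ]
bl br 0.11692648030830553 -79.22377611371257
fl fr 0.12165981333883186 -77.04155327045599
fl bl 0.1393987456812266 11.045326243061815
fr br 0.13486884553398845 13.028303530597567
rocker [array([ 0.5579, -0.3579,  0.056 ]), array([ 0.5637, -0.3923,  0.056 ]), array([ 0.5102, -0.4054,  0.056 ]), array([ 0.506 , -0.3684,  0.056 ])] [ 0.5344 -0.381   0.056 ]
floorL [0.5291 0.2235 0.    ]
floorR [ 0.5768 -0.2789  0.    ]
0.13 [0.5703 0.1483 0.13  ] [ 0.6036 -0.1974  0.13  ] 0.3472986575740407 174.49272883399914
0.15 [0.566  0.1458 0.15  ] [ 0.5989 -0.1949  0.15  ] 0.34234698716846407 174.4927288339991
0.17 [0.5618 0.1433 0.17  ] [ 0.5942 -0.1925  0.17  ] 0.3373953167628874 174.49272883399908
0.19 [0.5576 0.1408 0.19  ] [ 0.5895 -0.1901  0.19  ] 0.3324436463573107 174.4927288339991
ma [0.5057 0.0916 0.022 ]
mb [ 0.5131 -0.2016  0.022 ]
etch [0.4532 0.1682 0.085 ]
```

```bash
cat >> h.py <<'E'
from scipy.spatial.transform import Rotation as Ro
def plan(p,R=None):
    s=monitor.state();R0=np.array(s["ee_rot"]);
    lin=R0.T@(np.asarray(p)-s["position"])*100
    ang=Ro.from_matrix(R0.T@(R0 if R is None else R)).as_rotvec()
    print("lin cm",np.round(lin,2),"ang",np.round(ang,3))
def down(yaw): # tool y at yaw deg, z down
    a=np.radians(yaw);y=np.array([np.cos(a),np.sin(a),0]);z=np.array([0,0,-1.]);return np.c_[np.cross(y,z),y,z]
E
python3 - <<'E'
from h import *
plan([.40,.02,.25],down(-20));
E
```

```text
lin cm [-35.66 -34.24  -0.64] ang [-1.000e-03  1.000e-03  1.497e+00]
```

Emit:
carry_out(
  moves=[
    {"linear": [-35.7, -34.2, -0.6], "angular": [0, 0, 1.5], "grip": 0},
    {"linear": [-35.7, -34.2, -0.6], "angular": [0, 0, 1.5], "grip": 0},
    {"linear": [-35.7, -34.2, -0.6], "angular": [0, 0, 1.5], "grip": 0},
    {"linear": [-35.7, -34.2, -0.6], "angular": [0, 0, 1.5], "grip": 0},
    {"linear": [-35.7, -34.2, -0.6], "angular": [0, 0, 1.5], "grip": 0},
    {"linear": [-35.7, -34.2, -0.6], "angular": [0, 0, 1.5], "grip": 0},
    {"linear": [-35.7, -34.2, -0.6], "angular": [0, 0, 1.5], "grip": 0},
    {"linear": [-35.7, -34.2, -0.6], "angular": [0, 0, 1.5], "grip": 0},
    {"linear": [-35.7, -34.2, -0.6], "angular": [0, 0, 1.5], "grip": 0},
    {"linear": [-35.7, -34.2, -0.6], "angular": [0, 0, 1.5], "grip": 0},
  ],
)

```text
t: 0.98
position: [0.3716, 0.0905, 0.2489]
ee_rot: [[0.108, 0.994, 0.0], [0.994, -0.108, 0.0], [0.0, 0.0, -1.0]]
wrist_force: [1.2, 0.3, 0.1]
gripper_width: 0.0296
```

Run:
```python
from h import *
s=monitor.state();print(s["t"],s["qpos"],s["position"],s["gripper_width"])
plan([.50,-.36,.22],down(-78));
```

```text
0.9833 [2.16338039e+00 4.08711017e+00 1.06641074e+02 1.10300092e-02
 6.92487655e+01 8.35277176e+00] [0.37161688 0.09054696 0.24888792] 0.029624557702599367
lin cm [-43.41  17.62   2.89] ang [ 0.    -0.     1.253]
```

Emit:
carry_out(
  moves=[
    {"linear": [-43.4, 17.6, 2.9], "angular": [0, 0, 1.253], "grip": 0},
    {"linear": [-43.4, 17.6, 2.9], "angular": [0, 0, 1.253], "grip": 0},
    {"linear": [-43.4, 17.6, 2.9], "angular": [0, 0, 1.253], "grip": 0},
    {"linear": [-43.4, 17.6, 2.9], "angular": [0, 0, 1.253], "grip": 0},
    {"linear": [-43.4, 17.6, 2.9], "angular": [0, 0, 1.253], "grip": 0},
    {"linear": [-43.4, 17.6, 2.9], "angular": [0, 0, 1.253], "grip": 0},
    {"linear": [-43.4, 17.6, 2.9], "angular": [0, 0, 1.253], "grip": 0},
    {"linear": [-43.4, 17.6, 2.9], "angular": [0, 0, 1.253], "grip": 0},
    {"linear": [-43.4, 17.6, 2.9], "angular": [0, 0, 1.253], "grip": 0},
    {"linear": [-43.4, 17.6, 2.9], "angular": [0, 0, 1.253], "grip": 0},
  ],
)

```text
t: 1.82
position: [0.4877, -0.3088, 0.2225]
ee_rot: [[0.978, 0.211, -0.0], [0.211, -0.978, 0.001], [-0.0, -0.001, -1.0]]
wrist_force: [1.6, 0.3, 1.5]
gripper_width: 0.0
```

Run:
```python
from h import *
s=monitor.state();print(s["t"],s["qpos"],s["position"],s["gripper_width"])
plan([.50,-.36,.22],down(-78)); 
for n in ("side","wrist","top"): cv2.imwrite(f"pics/{n}1.png",cams.get_image(n)[:,:,::-1])
```

```text
1.8167 [-3.99542343e+01  2.60596488e+01  8.07163962e+01  1.06012165e-02
  7.32629927e+01  3.78860656e+01] [ 0.48771678 -0.30884361  0.22247186] 1.4413064046808343e-05
lin cm [0.12 5.26 0.24] ang [-0.001  0.     0.003]
```

View pics/wrist1.png

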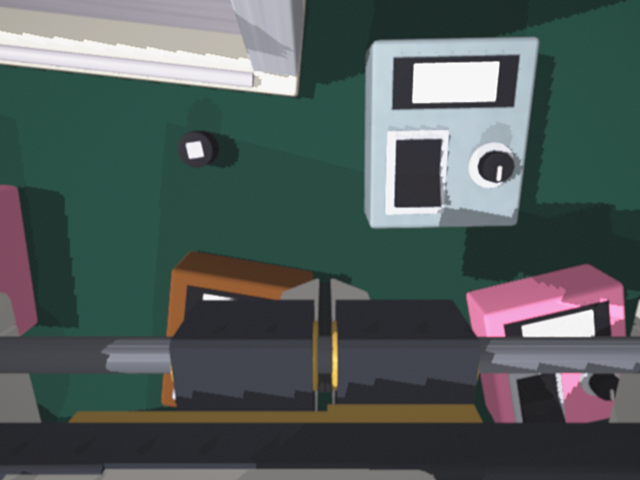

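View pics/side1.png

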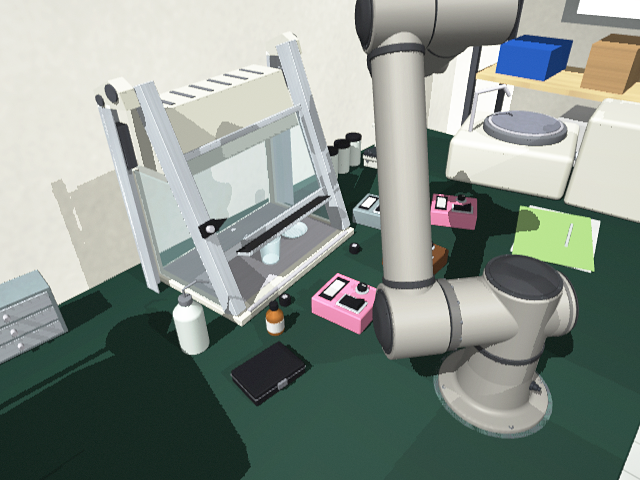

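View pics/top1.png

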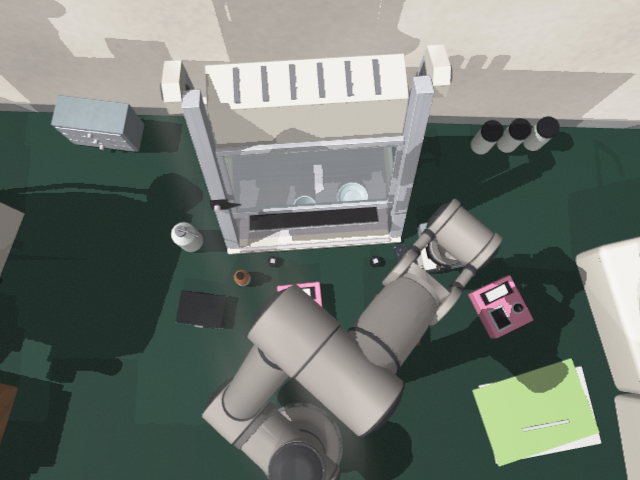

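The wrist view shows the grey box at (450,130), with the rocker at (418,172) and the dial at (492,165). The side view now shows the window, lip and pointer clearly. I'll zoom in on those.

Run:
```python
from h import *
s=monitor.state();print(s["position"])
c=cams.get_calibration("wrist");im=cams.get_image("wrist")
cv2.imwrite("pics/wrist2.png",im[:,:,::-1])
cv2.imwrite("pics/w2c.png",cv2.resize(im[20:260,330:570,::-1],None,fx=2.4,fy=2.4,interpolation=cv2.INTER_CUBIC))
import pickle;pickle.dump(c,open("w2.pkl","wb"))
i=cv2.imread("pics/side1.png")
cv2.imwrite("pics/s1c.png",cv2.resize(i[170:330,190:360],None,fx=4,fy=3.75,interpolation=cv2.INTER_CUBIC))
```

```text
[ 0.48747027 -0.30927799  0.22126557]
```

View pics/w2c.png

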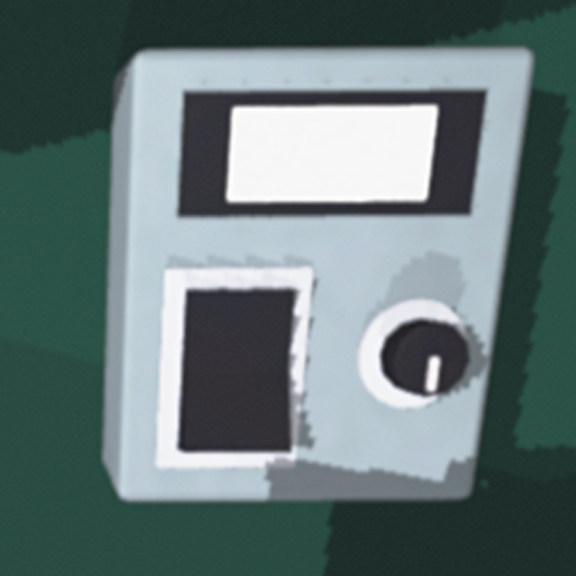

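View pics/s1c.png

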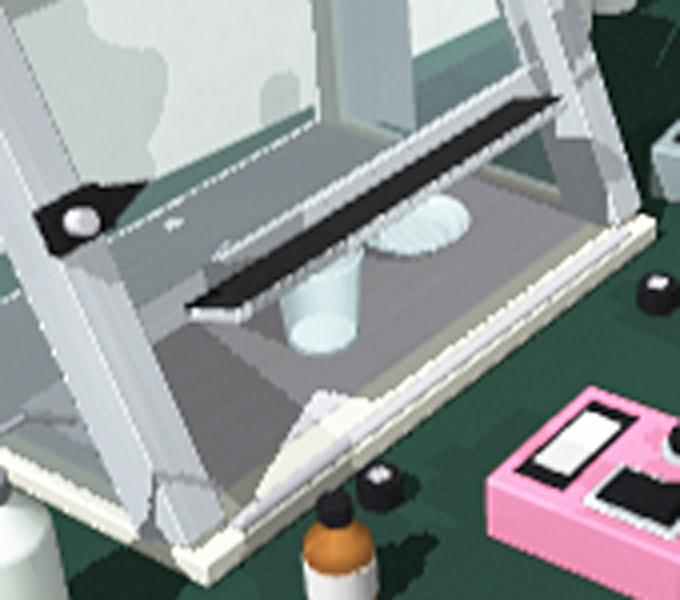

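```bash
cat >> h.py <<'E'
def tri(a,b):
    (o1,d1),(o2,d2)=ray(*a),ray(*b)
    d1=d1/np.linalg.norm(d1);d2=d2/np.linalg.norm(d2)
    t=np.linalg.lstsq(np.c_[d1,-d2],o2-o1,rcond=None)[0]
    p,q=o1+t[0]*d1,o2+t[1]*d2;return (p+q)/2,np.linalg.norm(p-q)
E
python3 - <<'E'
from h import *
import pickle
np.set_printoptions(precision=4,suppress=True)
S=lambda x,y:("side",190+x/4,170+y/3.75); H=lambda x,y:("top",195+x/3.4,140+y/3.4)
pr={"lipL_outup":(S(243,309),H(187,306)),"lipR_outup":(S(562,98),H(623,277)),"lipL_in":(S(187,305),H(187,257)),"lipR_in":(S(512,97),H(617,229)),"ptr":(S(149,183),H(156,220)),
"floorL":(S(240,545),H(112,372))}
for k,v in pr.items(): print(k,*tri(*v))
c=pickle.load(open("w2.pkl","rb"))
W=lambda x,y,z:onz("wrist",330+x/2.4,20+y/2.4,z,c)
R=[W(187,288,.056),W(298,289,.056),W(291,452,.066),W(180,450,.066)];print("rocker",R)
B=[W(143,48,.05),W(533,48,.05),W(470,498,.05),W(124,498,.05)];print("box",B,sum(B)/4)
plan([.517,-.384,.12],down(-78))
E
```

```text
lipL_outup [0.5641 0.1418 0.1592] 0.00418873674613371
lipR_outup [ 0.5981 -0.1931  0.1574] 0.0005028380073043822
lipL_in [0.608  0.1469 0.1446] 0.00016640519086673667
lipR_in [ 0.6406 -0.1891  0.145 ] 0.0027647888833488674
ptr [0.6118 0.1585 0.2408] 0.0003168962698113357
floorL [0.5245 0.21   0.033 ] 0.025986591430593703
rocker [array([ 0.5572, -0.3559,  0.056 ]), array([ 0.5642, -0.3896,  0.056 ]), array([ 0.5158, -0.3996,  0.066 ]), array([ 0.5089, -0.3652,  0.066 ])]
box [array([ 0.6209, -0.3257,  0.05  ]), array([ 0.6454, -0.438 ,  0.05  ]), array([ 0.5107, -0.4691,  0.05  ]), array([ 0.4859, -0.3552,  0.05  ])] [ 0.5657 -0.397   0.05  ]
lin cm [ 1.26  8.13 10.16] ang [-0.002  0.001  0.008]
```

Run:
```python
from h import *
plan([.516,-.3815,.105],down(-77.5))
```

```text
lin cm [ 1.22  7.87 11.66] ang [-0.002  0.001 -0.001]
```

Emit:
carry_out(
  moves=[
    {"linear": [0.6, 4.0, 2.0], "angular": [0, 0, 0], "grip": 0},
    {"linear": [1.2, 7.9, 4.0], "angular": [0, 0, 0], "grip": 0},
    {"linear": [1.2, 7.9, 7.5], "angular": [0, 0, 0], "grip": 0},
    {"linear": [1.2, 7.9, 10.5], "angular": [0, 0, 0], "grip": 0},
    {"linear": [1.2, 7.9, 11.6], "angular": [0, 0, 0], "grip": 0},
    {"linear": [1.2, 7.9, 11.6], "angular": [0, 0, 0], "grip": 0},
    {"linear": [1.2, 7.9, 11.6], "angular": [0, 0, 0], "grip": 0},
    {"linear": [1.2, 7.9, 11.6], "angular": [0, 0, 0], "grip": 0},
  ],
)

```text
t: 2.68
position: [0.5178, -0.3813, 0.1098]
ee_rot: [[0.976, 0.218, 0.003], [0.218, -0.976, -0.003], [0.002, 0.003, -1.0]]
wrist_force: [0.2, 0.2, -0.1]
gripper_width: 0.0002
```

Run:
```python
from h import *
s=monitor.state();print(s["position"],s["wrist_force"])
cv2.imwrite("pics/wrist3.png",cams.get_image("wrist")[:,:,::-1])
```

```text
[ 0.51779225 -0.38133157  0.10975402] [ 0.15949457  0.21583631 -0.08814585]
```

View pics/wrist3.png

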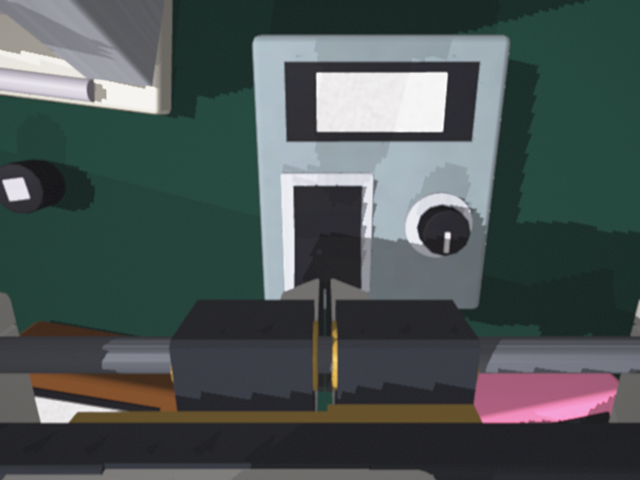

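The closed fingertips at (325,285) sit over the near half of the rocker and clear of the dial, so I'll press down.

Emit:
carry_out(
  moves=[
    {"linear": [-0.15, 0, 0.8], "angular": [0, 0, 0], "grip": 0},
    {"linear": [-0.15, 0, 1.6], "angular": [0, 0, 0], "grip": 0},
    {"linear": [-0.15, 0, 2.2], "angular": [0, 0, 0], "grip": 0},
    {"linear": [-0.15, 0, 2.6], "angular": [0, 0, 0], "grip": 0},
    {"linear": [-0.15, 0, 2.9], "angular": [0, 0, 0], "grip": 0},
    {"linear": [-0.15, 0, 3.1], "angular": [0, 0, 0], "grip": 0},
    {"linear": [-0.15, 0, 3.3], "angular": [0, 0, 0], "grip": 0},
    {"linear": [-0.15, 0, 3.4], "angular": [0, 0, 0], "grip": 0},
    {"linear": [-0.15, 0, 3.4], "angular": [0, 0, 0], "grip": 0},
  ],
)

```text
t: 3.48
position: [0.5152, -0.3817, 0.0733]
ee_rot: [[0.976, 0.217, 0.0], [0.217, -0.976, -0.0], [0.0, 0.0, -1.0]]
wrist_force: [-2.4, -0.2, 2.4]
gripper_width: 0.0002
```

Emit:
carry_out(
  moves=[
    {"linear": [0, 0, 0.1], "angular": [0, 0, 0], "grip": 0},
    {"linear": [0, 0, 0.2], "angular": [0, 0, 0], "grip": 0},
    {"linear": [0, 0, 0.2], "angular": [0, 0, 0], "grip": 0},
  ],
)

```text
t: 3.73
position: [0.5152, -0.3818, 0.073]
ee_rot: [[0.976, 0.217, 0.001], [0.217, -0.976, -0.001], [0.001, 0.001, -1.0]]
wrist_force: [-5.5, 2.2, 15.0]
gripper_width: 0.0006
```

A force of 15 N with no further travel means the rocker is at its stop. I'll lift and check it.

Emit:
carry_out(
  moves=[
    {"linear": [0, 0, -1.0], "angular": [0, 0, 0], "grip": 0},
    {"linear": [-0.5, 0, -4.0], "angular": [0, 0, 0], "grip": 0},
    {"linear": [-1.5, 0, -8.0], "angular": [0, 0, 0], "grip": 0},
    {"linear": [-2.5, 0, -12.0], "angular": [0, 0, 0], "grip": 0},
    {"linear": [-4, 0, -14.0], "angular": [0, 0, 0], "grip": 0},
    {"linear": [-6, 0, -14.0], "angular": [0, 0, 0], "grip": 0},
    {"linear": [-8, 0, -14.0], "angular": [0, 0, 0], "grip": 0},
    {"linear": [-8, 0, -14.0], "angular": [0, 0, 0], "grip": 0},
  ],
)

```text
t: 4.4
position: [0.4349, -0.3997, 0.2118]
ee_rot: [[0.977, 0.215, 0.0], [0.215, -0.977, -0.001], [-0.0, 0.001, -1.0]]
wrist_force: [-0.1, -0.4, -0.5]
gripper_width: 0.0004
```

Run:
```python
from h import *
s=monitor.state();print(s["position"],s["qpos"])
a=cams.get_image("wrist")[:,:,::-1];b=cams.get_image("side")[:,:,::-1]
A=cv2.resize(a[20:260,250:490],(480,480),interpolation=cv2.INTER_CUBIC)
B=cv2.resize(b[150:250,220:420],(800,400),interpolation=cv2.INTER_CUBIC)[:,:]
cv2.imwrite("pics/w4.png",A);cv2.imwrite("pics/s4.png",cv2.resize(b[180:240,340:400],(480,480),interpolation=cv2.INTER_CUBIC))
```

```text
[ 0.43492508 -0.39973697  0.21175056] [-5.00039773e+01  2.79178845e+01  7.93947494e+01 -2.65902404e-02
  7.26483261e+01  2.75702591e+01]
```

View pics/w4.png

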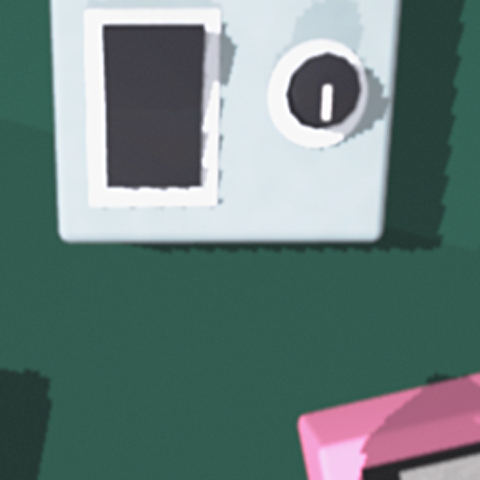

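View pics/s4.png

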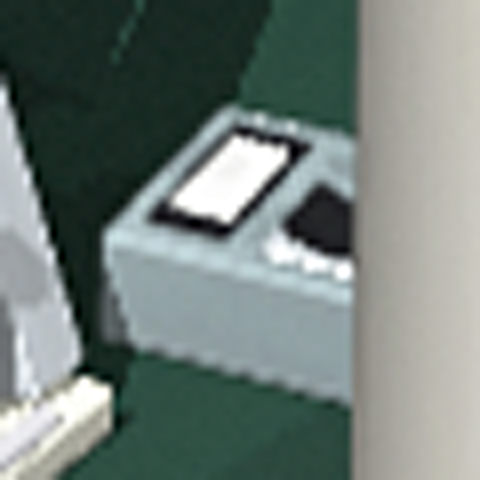

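The rocker has gone over: the shadow is now by the far end at crop (228,50), and the near half sits level with its frame. Before approaching the lip I need a kinematic model, so I can plan for the wrist limits.

Run:
```python
from h import *
D=np.array([[57.409,19.6275,87.361,73.0755,.21527,.47855,.24322],[2.163,4.087,106.641,69.249,.37162,.09055,.24889],[-39.954,26.06,80.716,73.263,.48772,-.30884,.22247],[-50.004,27.918,79.395,72.648,.43493,-.39974,.21175]])
q1,q2,q3=np.radians(D[:,0]),np.radians(D[:,1]),np.radians(D[:,2])
x=np.cos(q1)*D[:,4]+np.sin(q1)*D[:,5]; y=-np.sin(q1)*D[:,4]+np.cos(q1)*D[:,5];z=D[:,6]
print(x,y)
A=np.r_[np.c_[np.sin(q2),np.sin(q2+q3),np.ones(4),np.zeros(4)],np.c_[np.cos(q2),np.cos(q2+q3),np.zeros(4),np.ones(4)]]
s=np.linalg.lstsq(A,np.r_[x,z],rcond=None);print(s[0],s[2:],A@s[0]-np.r_[x,z])
```

```text
[0.51914879 0.3747728  0.57219529 0.5857809 ] [0.07639248 0.07645961 0.07645584 0.07626869]
[ 0.51341458  0.37523041 -0.01259376 -0.13045844] (np.int32(4), array([2.84261282, 2.80440463, 0.23084012, 0.03974763])) [-4.28062569e-04  1.67259371e-04  2.09815819e-05  2.39821617e-04
  2.70138887e-04 -4.55179993e-05 -1.34608690e-05 -2.11160018e-04]
```

```bash
cat >> h.py <<'E'
def hoodR(pitch,yaw=5.6): # pitch deg below horizontal of tool z; tool x up-ish
    a,p=np.radians(yaw),np.radians(pitch)
    xh=np.array([np.cos(a),np.sin(a),0]);yh=np.array([-np.sin(a),np.cos(a),0])
    z=np.cos(p)*xh-np.array([0,0,np.sin(p)]);y=-yh;return np.c_[np.cross(y,z),y,z]
E
python3 - <<'E'
from h import *
plan([.42,-.04,.25],hoodR(60));
E
```

```text
lin cm [  6.08 -35.44  -3.88] ang [-0.031  0.522  0.117]
```

Emit:
carry_out(
  moves=[
    {"linear": [6, -35.4, -4], "angular": [0, 0.52, 0.12], "grip": 0},
    {"linear": [6, -35.4, -4], "angular": [0, 0.52, 0.12], "grip": 0},
    {"linear": [6, -35.4, -4], "angular": [0, 0.52, 0.12], "grip": 0},
    {"linear": [6, -35.4, -4], "angular": [0, 0.52, 0.12], "grip": 0},
    {"linear": [6, -35.4, -4], "angular": [0, 0.52, 0.12], "grip": 0},
    {"linear": [6, -35.4, -4], "angular": [0, 0.52, 0.12], "grip": 0},
    {"linear": [6, -35.4, -4], "angular": [0, 0.52, 0.12], "grip": 0},
    {"linear": [6, -35.4, -4], "angular": [0, 0.52, 0.12], "grip": 0},
    {"linear": [6, -35.4, -4], "angular": [0, 0.52, 0.12], "grip": 0},
    {"linear": [6, -35.4, -4], "angular": [0, 0.52, 0.12], "grip": 0},
  ],
)

```text
t: 5.33
position: [0.4183, -0.0352, 0.2517]
ee_rot: [[0.864, 0.11, 0.491], [0.08, -0.993, 0.082], [0.497, -0.032, -0.867]]
wrist_force: [0.8, 0.4, -0.7]
gripper_width: 0.0004
```

Run:
```python
from h import *
np.set_printoptions(precision=5,suppress=True)
s=monitor.state();print(s["t"],s["position"].tolist(),s["qpos"]);print(s["ee_rot"])
```

```text
5.3333 [0.41828919470326414, -0.03523987252415596, 0.2517125507189559] [-28.52323  -5.76314 122.75106  27.27916  42.02303  38.53788]
[[ 0.86418  0.11044  0.49091]
 [ 0.08014 -0.99337  0.0824 ]
 [ 0.49676 -0.03187 -0.86731]]
```

```bash
cat > kin.py <<'E'
import numpy as np
from scipy.spatial.transform import Rotation as Ro
Rz=lambda a:Ro.from_euler('z',a,degrees=True).as_matrix();Ry=lambda a:Ro.from_euler('y',a,degrees=True).as_matrix()
def fk(q,P,full=False):
    a,h,L1,b,L2,e,D,w=P
    A=Rz(q[0]);B=A@Ry(q[1]);C=A@Ry(q[1]+q[2]);E=C@Rz(q[3]);F=E@Ry(q[4])
    sh=A@[a,0,h];el=sh+B@[0,0,L1]; wr=el+C@[b,0,L2]+E@[0,e,0]
    R=F@Rz(q[5]+90); p=wr+F@[w,0,D]
    return (p,R,el,wr) if full else (p,R)
E
python3 - <<'E'
from kin import *
from scipy.optimize import least_squares
Q=[[57.409,19.6275,87.361,-.0013,73.0755,-8.365],[2.163,4.087,106.641,.011,69.249,8.353],[-39.954,26.06,80.716,.0106,73.263,37.886],[-50.004,27.918,79.395,-.0266,72.648,27.57],[-28.523,-5.763,122.751,27.279,42.023,38.538]]
X=np.array([[.21527,.47855,.24322],[.37162,.09055,.24889],[.48772,-.30884,.22247],[.43493,-.39974,.21175],[.41829,-.03524,.25171]])
print(fk(Q[4],[0]*8)[1]);print(fk(Q[0],[0]*8)[1])
# e placed on forearm roll frame
f=lambda P:np.concatenate([fk(q,P)[0]-x for q,x in zip(Q,X)])
r=least_squares(lambda P:np.r_[f(P),1e-4*np.array(P)],[0,.2,.5,0,.4,.076,.3,0]);print(r.x.round(4),np.abs(f(r.x)).max())
E
```

```text
[[ 0.86418333  0.11044387  0.49090663]
 [ 0.08014439 -0.99337132  0.0824033 ]
 [ 0.49675351 -0.03186814 -0.86730639]]
[[-9.11936679e-01  4.10330541e-01 -5.83376151e-04]
 [ 4.10330931e-01  9.11936192e-01 -9.52814628e-04]
 [ 1.41032884e-04 -1.10828389e-03 -9.99999376e-01]]
[0.082  0.1595 0.5063 0.0458 0.3784 0.0764 0.2388 0.0811] 0.00011835315099939514
```

```bash
cat > data.py <<'E'
import numpy as np
Q=[[57.409,19.6275,87.361,-.0013,73.0755,-8.365],[2.163,4.087,106.641,.011,69.249,8.353],[-39.954,26.06,80.716,.0106,73.263,37.886],[-50.004,27.918,79.395,-.0266,72.648,27.57],[-28.523,-5.763,122.751,27.279,42.023,38.538]]
X=np.array([[.21527,.47855,.24322],[.37162,.09055,.24889],[.48772,-.30884,.22247],[.43493,-.39974,.21175],[.41829,-.03524,.25171]])
E
python3 - <<'E'
from kin import *
from data import *
from scipy.optimize import least_squares
def g(P,v):
    h,L1,L2,e,D=P;out=[]
    for q,x in zip(Q,X):
        p,R,el,wr=fk(q,[0,h,L1,0,L2,e if v==1 else 0,D,0],True)
        if v==0:p=p+Rz(q[0])@[0,e,0]
        if v==2:p=p+(Rz(q[0])@Ry(q[1]+q[2])@Rz(q[3])@Ry(q[4]))@[0,e,0]*1
        out.append(p-x)
    return np.concatenate(out)
for v in (0,1):
    r=least_squares(g,[.2,.5,.4,.076,.3],args=(v,));print(v,r.x.round(4),np.abs(r.fun).max())
E
```

```text
0 [0.1574 0.5173 0.3605 0.0767 0.296 ] 0.0015439923136450137
1 [0.1255 0.5144 0.361  0.0778 0.2668] 0.02213966111293364
```

```bash
cat >> kin.py <<'E'
lo=np.array([-145.02,-44.19,2.07,-57.11,16.16,-177.93]);hi=np.array([145.02,115.74,154.8,237.11,152.29,177.93])
def fk0(q,P,full=False):
    a,h,L1,b,L2,e,D=P
    p,R,el,wr=fk(q,[a,h,L1,b,L2,0,D,0],True);s=Rz(q[0])@[0,e,0]
    return (p+s,R,el+s,wr+s) if full else (p+s,R)
E
python3 - <<'E'
from kin import *
from data import *
from h import hoodR
import json
from scipy.optimize import least_squares
f=lambda P:np.concatenate([fk0(q,P)[0]-x for q,x in zip(Q,X)])
r=least_squares(lambda P:np.r_[f(P),3e-3*(P[0]),3e-3*P[3]],[0,.16,.515,0,.36,.0764,.296]);P=r.x
print(P.round(4),np.abs(f(P)).max());json.dump(P.tolist(),open("P.json","w"))
a=np.radians(5.6);xh=np.array([np.cos(a),np.sin(a),0]);
xs=np.cos(np.radians(20))*xh-[0,0,np.sin(np.radians(20))];zs=np.sin(np.radians(20))*xh+[0,0,np.cos(np.radians(20))]
U=np.array([.5811,-.0257,.158])-.012*zs;print("U",U)
rng=np.random.default_rng(0)
q0=np.array(Q[-1])
for pitch in (20,35,45):
  R=hoodR(pitch)
  for nm,off in (("below",-.025),("contact",-.0095),("end",.0905)):
    tip=U+.035*xs+off*zs; p=tip-.017*R[:,2]; S=set()
    for k in range(150):
        x0=rng.uniform(lo,hi)
        fun=lambda q:np.r_[(fk0(q,P)[0]-p)*10,(fk0(q,P)[1]-R).ravel()]
        s=least_squares(fun,x0,bounds=(lo,hi),max_nfev=60)
        if s.cost<1e-6: S.add(tuple(np.round(s.x,0)))
    for q in S:
        _,_,el,wr=fk0(q,P,True);print(pitch,nm,q,"el",el.round(2),"wr",wr.round(2))
E
```

```text
[-0.      0.2226  0.5062  0.0463  0.3795  0.0764  0.3011] 5.516492061929945e-06
U [ 0.57701535 -0.0261005   0.14672369]
20 below (np.float64(-24.0), np.float64(42.0), np.float64(137.0), np.float64(150.0), np.float64(69.0), np.float64(-89.0)) el [ 0.34 -0.07  0.6 ] wr [ 0.3  -0.05  0.22]
20 contact (np.float64(-24.0), np.float64(39.0), np.float64(136.0), np.float64(150.0), np.float64(66.0), np.float64(-87.0)) el [ 0.32 -0.06  0.62] wr [ 0.31 -0.05  0.23]
20 end (np.float64(-21.0), np.float64(24.0), np.float64(129.0), np.float64(144.0), np.float64(46.0), np.float64(-73.0)) el [ 0.22 -0.    0.69] wr [ 0.34 -0.05  0.33]
35 below (np.float64(-21.0), np.float64(29.0), np.float64(130.0), np.float64(143.0), np.float64(37.0), np.float64(-75.0)) el [ 0.26 -0.02  0.67] wr [ 0.34 -0.05  0.29]
35 contact (np.float64(-21.0), np.float64(27.0), np.float64(129.0), np.float64(140.0), np.float64(35.0), np.float64(-72.0)) el [ 0.24 -0.01  0.67] wr [ 0.35 -0.05  0.31]
35 end (np.float64(-18.0), np.float64(17.0), np.float64(119.0), np.float64(113.0), np.float64(21.0), np.float64(-39.0)) el [0.16 0.03 0.71] wr [ 0.38 -0.04  0.4 ]
45 below (np.float64(-18.0), np.float64(25.0), np.float64(123.0), np.float64(121.0), np.float64(20.0), np.float64(-50.0)) el [0.23 0.01 0.68] wr [ 0.38 -0.04  0.34]
45 contact (np.float64(-18.0), np.float64(23.0), np.float64(122.0), np.float64(114.0), np.float64(18.0), np.float64(-42.0)) el [0.21 0.01 0.69] wr [ 0.38 -0.04  0.35]
45 end (np.float64(-16.0), np.float64(16.0), np.float64(111.0), np.float64(57.0), np.float64(18.0), np.float64(18.0)) el [0.16 0.03 0.71] wr [ 0.42 -0.04  0.44]
```

```bash
cat > sim.py <<'E'
from kin import *
from h import hoodR
from data import *
import json
from scipy.optimize import least_squares
from scipy.spatial.transform import Slerp
P=json.load(open("P.json"))
a=np.radians(5.6);xh=np.array([np.cos(a),np.sin(a),0]);yh=np.array([-np.sin(a),np.cos(a),0])
c,s_=np.cos(np.radians(20)),np.sin(np.radians(20))
xs=c*xh-[0,0,s_];zs=s_*xh+[0,0,c]
U=np.array([.5811,-.0257,.158])-.012*zs
def tcp(ins,off,R): return U+ins*xs+off*zs-.017*R[:,2]
def ik(q,p,R):
    return least_squares(lambda q:np.r_[(fk0(q,P)[0]-p)*10,(fk0(q,P)[1]-R).ravel()],q,bounds=(lo,hi),max_nfev=50)
def path(q,wps,show=True):
    q=np.clip(np.array(q,float),lo+1e-3,hi-1e-3)
    for p1,R1 in wps:
        p0,R0=fk0(q,P);ang=np.degrees(Ro.from_matrix(R0.T@R1).magnitude())
        n=int(max(np.linalg.norm(p1-p0)/.04,ang/7,1))+1
        sl=Slerp([0,1],Ro.from_matrix(np.array([R0,R1])));mx=0
        for k in range(1,n+1):
            r=ik(q,p0+(p1-p0)*k/n,sl([k/n]).as_matrix()[0]);mx=max(mx,np.abs(r.x-q).max())
            q=r.x
            if show: print(k,n,q.round(1),"err %.1e"%r.cost)
        print("end",p1.round(3),q.round(1),"ok" if r.cost<1e-6 else "FAIL",n,"maxstep",round(mx,1))
    return q
E
python3 - <<'E'
from sim import *
for pre in (-.03,-.01):
  for pitch in (20,30):
    R=hoodR(pitch);print("PRE",pre,pitch)
    q=path(Q[-1],[(tcp(pre,-.03,R)+[0,0,.0],R)])
    path(q,[(tcp(.035,-.03,hoodR(20)),hoodR(20)),(tcp(.035,.09,hoodR(20)),hoodR(20))],False)
E
```

```text
PRE -0.03 20
1 6 [-29.9  -3.6 128.2  43.   32.7  22.1] err 2.2e-25
2 6 [-31.1   0.4 133.6  70.3  27.   -6.6] err 7.1e-22
3 6 [-31.9   6.7 138.5 104.4  29.7 -42.7] err 4.0e-18
4 6 [-32.4  15.8 142.8 127.9  41.4 -69.2] err 2.5e-21
5 6 [-32.3  27.5 145.6 139.3  58.  -84.7] err 7.1e-24
6 6 [-31.7  40.2 146.5 144.   75.4 -94.2] err 1.3e-24
end [ 0.523 -0.031  0.135] [-31.7  40.2 146.5 144.   75.4 -94.2] ok 6 maxstep 36.2
end [ 0.584 -0.025  0.112] [-24.4  42.7 137.3 150.   70.  -90. ] ok 2 maxstep 4.6
end [ 0.624 -0.021  0.225] [-20.9  23.7 128.8 144.5  46.2 -73.4] ok 4 maxstep 6.2
PRE -0.03 30
1 5 [-29.1  -2.7 127.7  41.8  32.2  23.6] err 2.9e-26
2 5 [-29.4   2.  132.3  68.4  25.4  -3.8] err 4.0e-20
3 5 [-29.4   8.7 136.5 104.3  26.8 -41. ] err 4.9e-30
4 5 [-29.1  17.5 139.8 129.4  37.1 -68. ] err 1.3e-22
5 5 [-28.5  28.  141.8 141.8  51.7 -82.7] err 7.9e-26
end [ 0.524 -0.031  0.137] [-28.5  28.  141.8 141.8  51.7 -82.7] ok 5 maxstep 37.2
end [ 0.584 -0.025  0.112] [-24.4  42.7 137.3 150.   70.  -90. ] ok 2 maxstep 9.7
end [ 0.624 -0.021  0.225] [-20.9  23.7 128.8 144.5  46.2 -73.4] ok 
[... 427 characters left out ...]
p 37.1
end [ 0.584 -0.025  0.112] [-24.4  42.7 137.3 150.   70.  -90. ] ok 2 maxstep 3.2
end [ 0.624 -0.021  0.225] [-20.9  23.7 128.8 144.5  46.2 -73.4] ok 3 maxstep 8.2
PRE -0.01 30
1 5 [-28.6  -2.1 127.4  42.   31.7  23.7] err 5.9e-25
2 5 [-28.4   3.2 131.7  69.7  24.6  -4.5] err 1.5e-18
3 5 [-28.   10.4 135.4 106.9  26.2 -42.6] err 4.2e-27
4 5 [-27.3  19.4 138.  131.8  36.6 -68.9] err 8.6e-21
5 5 [-26.3  29.7 139.2 143.8  50.8 -82.5] err 4.7e-27
end [ 0.543 -0.029  0.13 ] [-26.3  29.7 139.2 143.8  50.8 -82.5] ok 5 maxstep 38.2
end [ 0.584 -0.025  0.112] [-24.4  42.7 137.3 150.   70.  -90. ] ok 2 maxstep 9.9
end [ 0.624 -0.021  0.225] [-20.9  23.7 128.8 144.5  46.2 -73.4] ok 3 maxstep 8.2
```

Run:
```python
from sim import *
from h import plan
R=hoodR(20);plan(tcp(-.02,-.03,R),R)
```

```text
lin cm [ 3.89  1.17 16.08] ang [-0.031  0.702 -0.016]
```

Emit:
carry_out(
  moves=[
    {"linear": [0.5, 0.1, 2], "angular": [-0.004, 0.088, -0.002], "grip": 4},
    {"linear": [1, 0.3, 4], "angular": [-0.008, 0.175, -0.004], "grip": 4},
    {"linear": [1.5, 0.4, 6], "angular": [-0.012, 0.263, -0.006], "grip": 4},
    {"linear": [2, 0.6, 8], "angular": [-0.016, 0.351, -0.008], "grip": 4},
    {"linear": [2.4, 0.7, 10], "angular": [-0.02, 0.439, -0.01], "grip": 4},
    {"linear": [2.9, 0.9, 12], "angular": [-0.024, 0.527, -0.012], "grip": 4},
    {"linear": [3.4, 1, 14], "angular": [-0.028, 0.614, -0.014], "grip": 4},
    {"linear": [3.9, 1.2, 16], "angular": [-0.031, 0.702, -0.016], "grip": 4},
    {"linear": [3.9, 1.2, 16], "angular": [-0.031, 0.702, -0.016], "grip": 4},
    {"linear": [3.9, 1.2, 16], "angular": [-0.031, 0.702, -0.016], "grip": 4},
  ],
)

```text
t: 6.17
position: [0.5174, -0.017, 0.1553]
ee_rot: [[0.53, 0.181, 0.829], [0.026, -0.98, 0.198], [0.848, -0.083, -0.524]]
wrist_force: [0.7, 0.4, -0.3]
gripper_width: 0.04
```

Run:
```python
from h import *
from sim import tcp
np.set_printoptions(precision=4,suppress=True)
s=monitor.state();print(s["t"],s["position"],s["qpos"],s["gripper_width"])
R=hoodR(20);plan(tcp(-.02,-.03,R),R)
for n in ("side","top","wrist"): cv2.imwrite(f"pics/{n}5.png",cams.get_image(n)[:,:,::-1])
```

```text
6.1667 [ 0.5174 -0.017   0.1553] [-31.8568  22.9876 139.4407 124.319   47.1391 -67.358 ] 0.040004834642249604
lin cm [-1.29  1.8   2.22] ang [-0.113  0.208 -0.038]
```

View pics/side5.png

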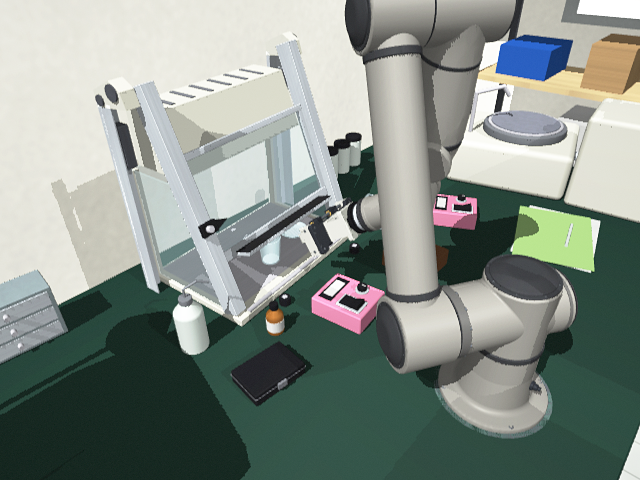

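View pics/wrist5.png

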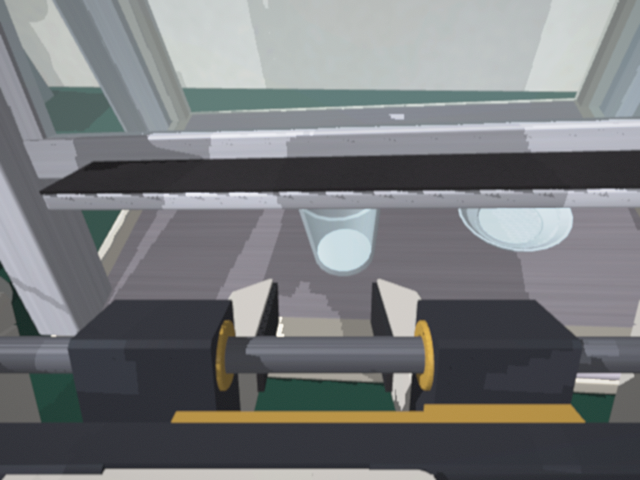

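View pics/top5.png

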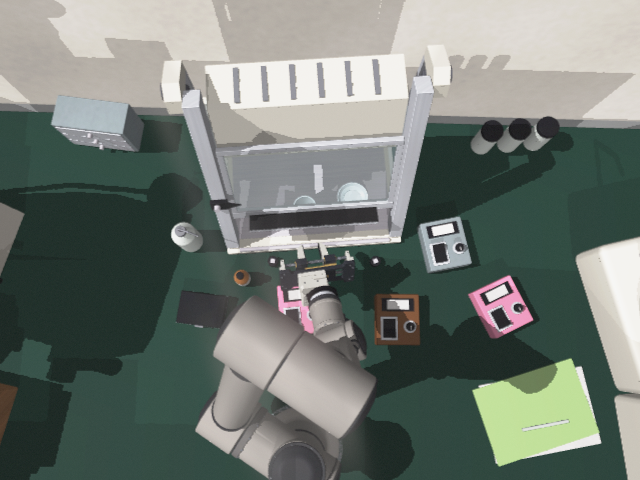

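The side and wrist views show the fingers in front of and below the lip, at wrist (250,300) and (395,300). The body is clear and the path is free, so I'll finish the approach pose.

Emit:
carry_out(
  moves=[
    {"linear": [-0.4, 0.6, 0.7], "angular": [-0.04, 0.07, -0.013], "grip": 4},
    {"linear": [-0.9, 1.2, 1.5], "angular": [-0.08, 0.14, -0.026], "grip": 4},
    {"linear": [-1.3, 1.8, 2.2], "angular": [-0.113, 0.208, -0.038], "grip": 4},
    {"linear": [-1.3, 1.8, 2.2], "angular": [-0.113, 0.208, -0.038], "grip": 4},
    {"linear": [-1.3, 1.8, 2.2], "angular": [-0.113, 0.208, -0.038], "grip": 4},
    {"linear": [-1.3, 1.8, 2.2], "angular": [-0.113, 0.208, -0.038], "grip": 4},
  ],
)

```text
t: 6.82
position: [0.5308, -0.0285, 0.1329]
ee_rot: [[0.344, 0.102, 0.934], [0.03, -0.995, 0.098], [0.939, -0.005, -0.345]]
wrist_force: [0.3, 0.8, 1.5]
gripper_width: 0.0401
```

Run:
```python
from h import *
from sim import tcp
np.set_printoptions(precision=4,suppress=True)
s=monitor.state();print(s["t"],s["position"],s["qpos"],s["wrist_force"])
R=hoodR(20);plan(tcp(-.02,-.03,R),R);plan(tcp(.035,-.028,R),R)
```

```text
6.8167 [ 0.5308 -0.0285  0.1329] [-30.4052  40.0286 145.195  144.6119  74.0552 -92.9041] [0.2663 0.8084 1.5195]
lin cm [-0.11  0.21  0.17] ang [-0.006  0.003 -0.003]
lin cm [0.1  0.25 5.67] ang [-0.006  0.003 -0.003]
```

Next, slide the fingers in beneath the lip.

Emit:
carry_out(
  moves=[
    {"linear": [0, 0.2, 1.5], "angular": [-0.006, 0.003, -0.003], "grip": 4},
    {"linear": [0, 0.2, 3], "angular": [-0.006, 0.003, -0.003], "grip": 4},
    {"linear": [0, 0.2, 4.5], "angular": [-0.006, 0.003, -0.003], "grip": 4},
    {"linear": [0.1, 0.2, 5.6], "angular": [-0.006, 0.003, -0.003], "grip": 4},
    {"linear": [0.1, 0.2, 5.6], "angular": [-0.006, 0.003, -0.003], "grip": 4},
    {"linear": [0.1, 0.2, 5.6], "angular": [-0.006, 0.003, -0.003], "grip": 4},
  ],
)

```text
t: 7.32
position: [0.5839, -0.0256, 0.1164]
ee_rot: [[0.336, 0.097, 0.937], [0.035, -0.995, 0.09], [0.941, 0.003, -0.338]]
wrist_force: [0.0, -0.1, -0.6]
gripper_width: 0.0401
```

Run:
```python
from h import *
from sim import tcp
np.set_printoptions(precision=4,suppress=True)
s=monitor.state();print(s["t"],s["position"],s["wrist_force"])
R=hoodR(20);plan(tcp(.035,-.028,R),R)
for n in ("side","wrist"): cv2.imwrite(f"pics/{n}6.png",cams.get_image(n)[:,:,::-1])
i=cv2.imread("pics/side6.png")
cv2.imwrite("pics/s6c.png",cv2.resize(i[170:330,190:360],None,fx=4,fy=3.75,interpolation=cv2.INTER_CUBIC))
```

```text
7.3167 [ 0.5839 -0.0256  0.1164] [ 0.0271 -0.1273 -0.5669]
lin cm [-0.19 -0.02  0.12] ang [ 0.002 -0.004  0.002]
```

View pics/s6c.png

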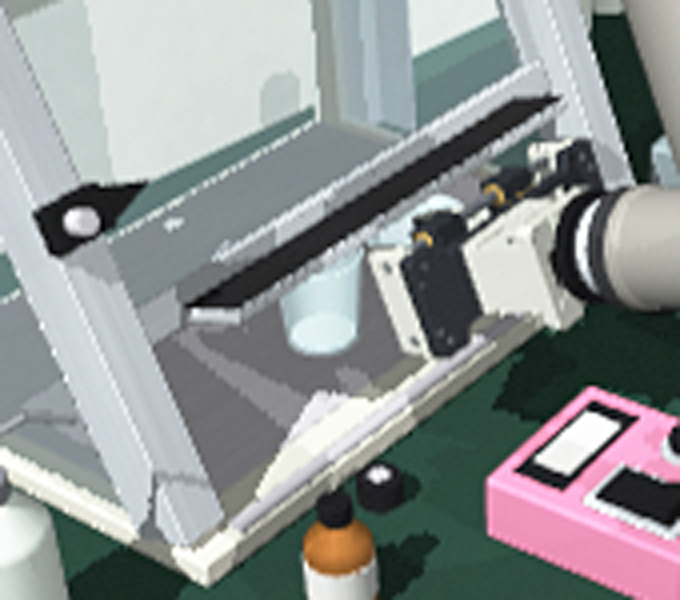

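View pics/wrist6.png

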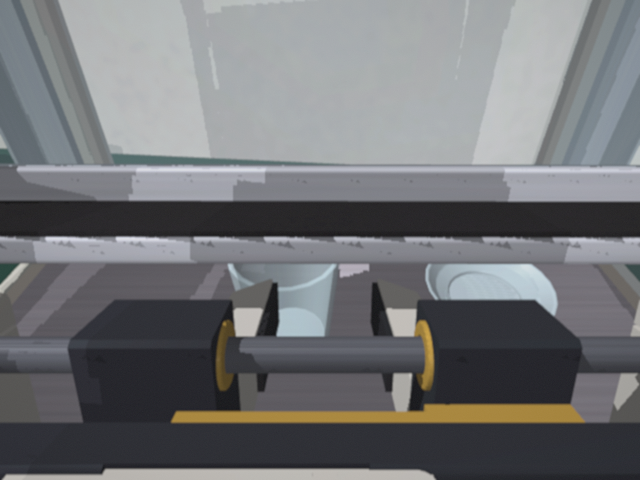

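Run:
```python
from h import *
from sim import U,zs,xs
s=monitor.state();R=s["ee_rot"];p=s["position"]
for x in (-.0095,0,.0095):
  for y in (-.02,.02): print(x,y,proj("wrist",p+R@[x,y,.017]).round(0),proj("side",p+R@[x,y,.017]).round(1))
print("U",proj("wrist",U).round(0),"Uup",proj("wrist",U+.012*zs).round(0),"in tool",(R.T@(U-p)).round(4))
```

```text
-0.0095 -0.02 [282. 323.] [285.9 241.9]
-0.0095 0.02 [373. 323.] [295.3 235.1]
0 -0.02 [281. 303.] [284.8 238.7]
0 0.02 [373. 303.] [294.2 231.9]
0.0095 -0.02 [280. 283.] [283.7 235.5]
0.0095 0.02 [374. 283.] [293.1 228.8]
U [327. 274.] Uup [327. 240.] in tool [ 0.0278 -0.0003 -0.0164]
```

The fingertip projection matches the wrist picture: tips near row 283, with 33 mm of finger beneath the lip. The lip underside, at row 262, looks about 4 mm higher than I first reckoned. I'll push up smoothly partway, then measure again.

Emit:
carry_out(
  moves=[
    {"linear": [0.4, 0, 0], "angular": [0, 0, 0], "grip": 4},
    {"linear": [0.9, 0, 0], "angular": [0, 0, 0], "grip": 4},
    {"linear": [1.4, 0, 0], "angular": [0, 0, 0], "grip": 4},
    {"linear": [1.9, 0, 0], "angular": [0, 0, 0], "grip": 4},
    {"linear": [2.5, 0, 0], "angular": [0, 0, 0], "grip": 4},
    {"linear": [3.2, 0, 0], "angular": [0, 0, 0], "grip": 4},
    {"linear": [3.9, 0, 0], "angular": [0, 0, 0], "grip": 4},
    {"linear": [4.6, 0, 0], "angular": [0, 0, 0], "grip": 4},
    {"linear": [5.3, 0, 0], "angular": [0, 0, 0], "grip": 4},
    {"linear": [6.0, 0, 0], "angular": [0, 0, 0], "grip": 4},
  ],
)

```text
t: 8.25
position: [0.6032, -0.024, 0.1685]
ee_rot: [[0.344, 0.094, 0.934], [0.033, -0.996, 0.088], [0.938, 0.0, -0.346]]
wrist_force: [-1.2, -2.6, -8.8]
gripper_width: 0.0401
```

Emit:
carry_out(
  moves=[
    {"linear": [0.6, 0, 0], "angular": [0, 0, 0], "grip": 4},
    {"linear": [1.1, 0, 0], "angular": [0, 0, 0], "grip": 4},
    {"linear": [1.5, 0, 0], "angular": [0, 0, 0], "grip": 4},
    {"linear": [1.8, 0, 0], "angular": [0, 0, 0], "grip": 4},
    {"linear": [2.0, 0, 0], "angular": [0, 0, 0], "grip": 4},
    {"linear": [2.0, 0, 0], "angular": [0, 0, 0], "grip": 4},
  ],
)

```text
t: 8.75
position: [0.6106, -0.0232, 0.1886]
ee_rot: [[0.34, 0.095, 0.936], [0.033, -0.996, 0.089], [0.94, 0.001, -0.342]]
wrist_force: [-3.6, -2.6, -2.5]
gripper_width: 0.0397
```

Run:
```python
from h import *
np.set_printoptions(precision=4,suppress=True)
s=monitor.state();print(s["t"],s["position"],s["wrist_force"],s["qpos"])
for n in ("side","wrist","top"): cv2.imwrite(f"pics/{n}7.png",cams.get_image(n)[:,:,::-1])
i=cv2.imread("pics/side7.png")
cv2.imwrite("pics/s7c.png",cv2.resize(i[170:290,190:310],None,fx=5,fy=5,interpolation=cv2.INTER_CUBIC))
i=cv2.imread("pics/top7.png")
cv2.imwrite("pics/t7c.png",cv2.resize(i[150:270,195:315],None,fx=5,fy=5,interpolation=cv2.INTER_CUBIC))
```

```text
8.75 [ 0.6106 -0.0232  0.1886] [-3.5928 -2.589  -2.4867] [-21.9103  28.9787 132.1832 147.6064  53.6422 -79.4516]
```

View pics/s7c.png

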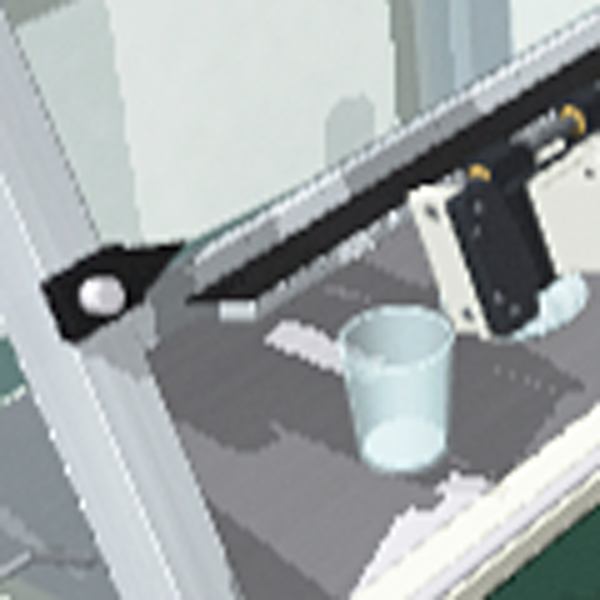

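View pics/t7c.png

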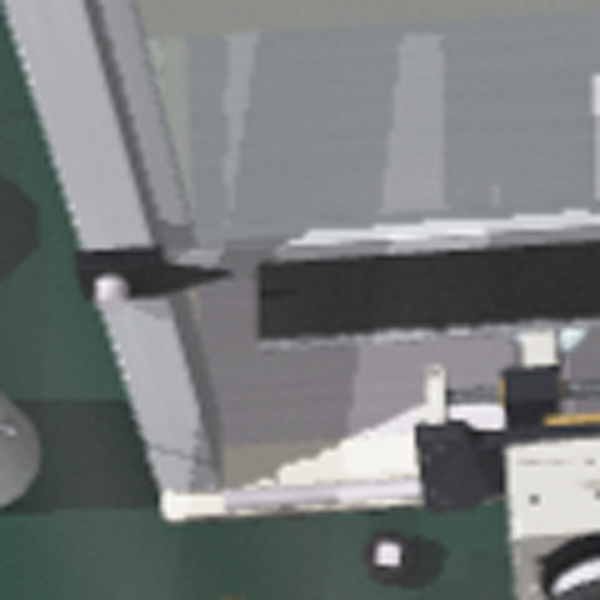

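View pics/wrist7.png

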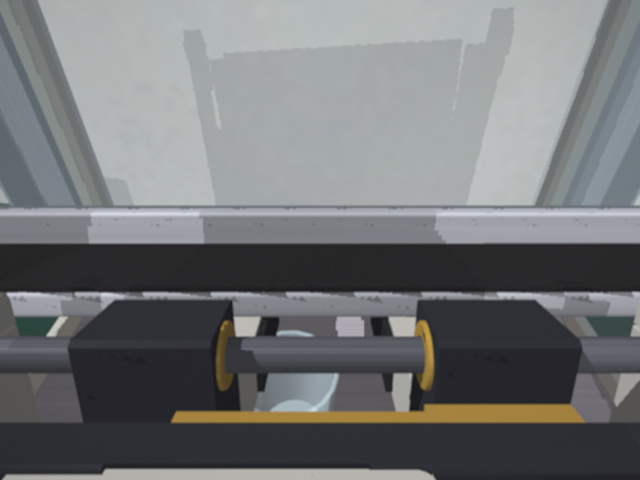

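Run:
```python
from h import *
from sim import U,zs,xs,yh
np.set_printoptions(precision=4,suppress=True)
S=lambda x,y:("side",190+x/5,170+y/5); T=lambda x,y:("top",195+x/5,150+y/5)
ptr=tri(S(188,241),T(232,272));print("ptr",*ptr)
A=tri(S(257,300),T(260,338));print("alum up",*A)
I=tri(S(190,298),T(260,264));print("in",*I)
d=ptr[0]-A[0];print("ptr-A in sash",d@xs,d@yh,d@zs)
d=ptr[0]-I[0];print("ptr-I in sash",d@xs,d@yh,d@zs)
s=monitor.state();p=s["position"];R=s["ee_rot"]
top=p+.0095*R[:,0];print("finger top vs A along zs",(A[0]-top)@zs, "ptr vs finger top",(ptr[0]-top)@zs)
for v in ptr[0]-[0,0,0],A[0]: print(proj("side",v),proj("top",v))
# project level line: points of lip outer end corner up if lip_edge level w/ pointer
```

```text
ptr [0.6124 0.1571 0.2416] 0.0005545956929123663
alum up [0.5846 0.1444 0.2148] 0.002727440628267775
in [0.6281 0.1491 0.2   ] 3.237747750545202e-05
ptr-A in sash 0.017912660470885047 0.009929977495448945 0.035079853449046225
ptr-I in sash -0.028199155641837347 0.009488117227783994 0.03401058597932428
finger top vs A along zs 0.01181804711192993 ptr vs finger top 0.046897900560976154
[227.4799 218.1768] [241.4762 204.4837]
[240.8152 229.893 ] [247.3591 218.0105]
```

Emit:
carry_out(
  moves=[
    {"linear": [0.3, 0, 0], "angular": [0, 0, 0], "grip": 4},
    {"linear": [0.7, 0, 0], "angular": [0, 0, 0], "grip": 4},
    {"linear": [1.2, 0, 0], "angular": [0, 0, 0], "grip": 4},
    {"linear": [1.7, 0, 0], "angular": [0, 0, 0], "grip": 4},
    {"linear": [2.2, 0, 0], "angular": [0, 0, 0], "grip": 4},
    {"linear": [2.7, 0, 0], "angular": [0, 0, 0], "grip": 4},
    {"linear": [3.1, 0, 0], "angular": [0, 0, 0], "grip": 4},
    {"linear": [3.4, 0, 0], "angular": [0, 0, 0], "grip": 4},
    {"linear": [3.5, 0, 0], "angular": [0, 0, 0], "grip": 4},
    {"linear": [3.5, 0, 0], "angular": [0, 0, 0], "grip": 4},
  ],
)

```text
t: 9.73
position: [0.6228, -0.0219, 0.2217]
ee_rot: [[0.339, 0.095, 0.936], [0.034, -0.995, 0.089], [0.94, 0.001, -0.341]]
wrist_force: [-1.2, 1.0, -3.3]
gripper_width: 0.0402
```

Run:
```python
from h import *
np.set_printoptions(precision=4,suppress=True)
s=monitor.state();print(s["t"],s["position"],s["wrist_force"],s["qpos"])
for n in ("side","wrist","top"): cv2.imwrite(f"pics/{n}8.png",cams.get_image(n)[:,:,::-1])
i=cv2.imread("pics/side8.png")
cv2.imwrite("pics/s8c.png",cv2.resize(i[190:260,195:265],None,fx=8,fy=8,interpolation=cv2.INTER_CUBIC))
i=cv2.imread("pics/top8.png")
cv2.imwrite("pics/t8c.png",cv2.resize(i[175:245,210:280],None,fx=8,fy=8,interpolation=cv2.INTER_CUBIC))
```

```text
9.7333 [ 0.6228 -0.0219  0.2217] [-1.2361  0.9826 -3.2901] [-20.95    24.2188 129.2014 145.1732  47.0354 -74.3169]
```

View pics/s8c.png

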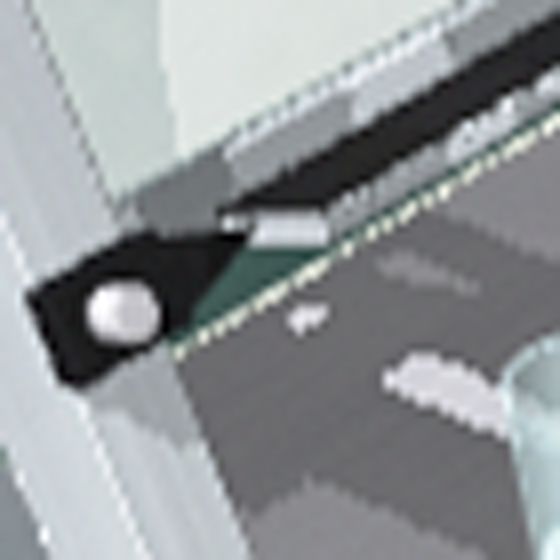

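View pics/t8c.png

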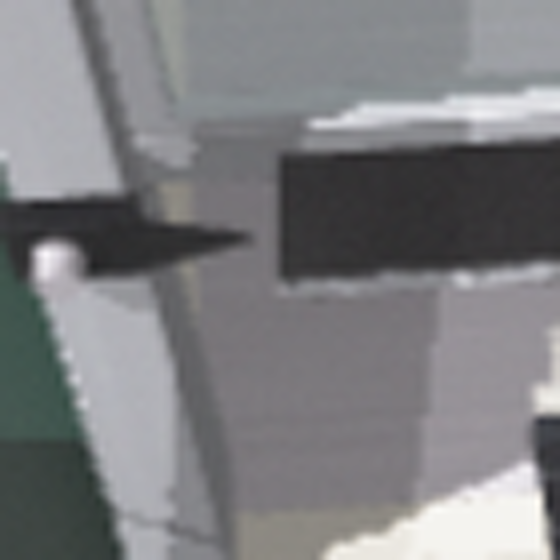

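View pics/wrist8.png

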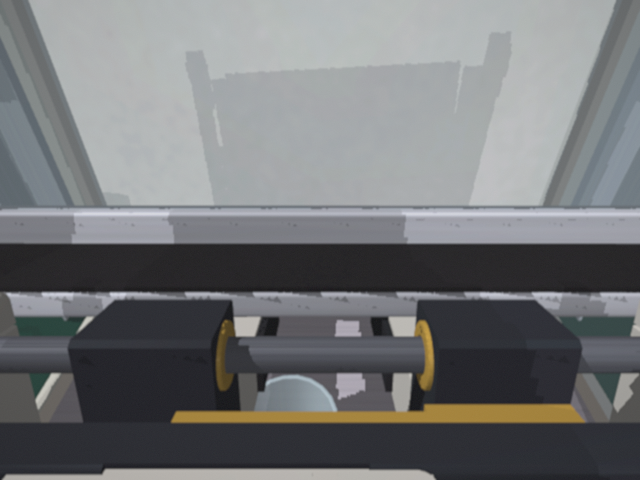

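Run:
```python
from h import *
from sim import U,zs,xs,yh
np.set_printoptions(precision=4,suppress=True)
S=lambda x,y:("side",195+x/8,190+y/8); T=lambda x,y:("top",210+x/8,175+y/8)
ptr=tri(S(252,236),T(252,238));print("ptr",*ptr)
for n,a,b in [("outer up",(328,211),(280,280)),("inner",(222,212),(280,156))]:
    A=tri(S(*a),T(*b));d=ptr[0]-A[0];print(n,*A,"ptr-A",d@xs,d@yh,d@zs)
# predicted lip-end corners if lip_edge is e above finger-top contact
s=monitor.state();p=s["position"];R=s["ee_rot"];top=p+.0095*R[:,0]
print("finger-based remaining",(ptr[0]-top)@zs-.006)
# predicted corners in the crop for level state (mid at pointer)
A=tri(S(328,211),T(280,280))[0]
base=A+ (ptr[0]-A)@zs*zs   # level with pointer at outer end
for nm,o in (("top",.006),("mid",0),("bot",-.006)):
    for q,xx in (("outer",0),("inner",.047)):
        P=base+o*zs+xx*xs;u=proj("side",P);v=proj("top",P);print(nm,q,((u-[195,190])*8).round(0),((v-[210,175])*8).round(0))
```

```text
ptr [0.6134 0.1583 0.2379] 0.002152766502828063
outer up [0.596  0.146  0.2479] 0.0023944272779010145 ptr-A 0.020837819284608546 0.010540619943474244 -0.003027959159439315
inner [0.6404 0.1505 0.2323] 0.0010987958427011095 ptr-A -0.02640954410130385 0.010430554291311022 -0.003670634498925131
finger-based remaining 0.002600584902944068
top outer [320. 201.] [281. 277.]
top inner [218. 204.] [281. 154.]
mid outer [328. 220.] [284. 288.]
mid inner [225. 223.] [283. 165.]
bot outer [335. 239.] [286. 299.]
bot inner [233. 241.] [286. 176.]
```

Run:
```python
import cv2,numpy as np
a=cv2.imread("pics/side1.png")[200:240,205:245];b=cv2.imread("pics/top0.png")[190:220,220:260];c=cv2.imread("pics/side8.png")[200:240,205:245]
n=cv2.INTER_NEAREST
cv2.imwrite("pics/z1.png",np.hstack([cv2.resize(a,(400,400),interpolation=n),cv2.resize(c,(400,400),interpolation=n)]));cv2.imwrite("pics/z2.png",cv2.resize(b,(800,600),interpolation=n))
```

```text
(no output)
```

View pics/z1.png

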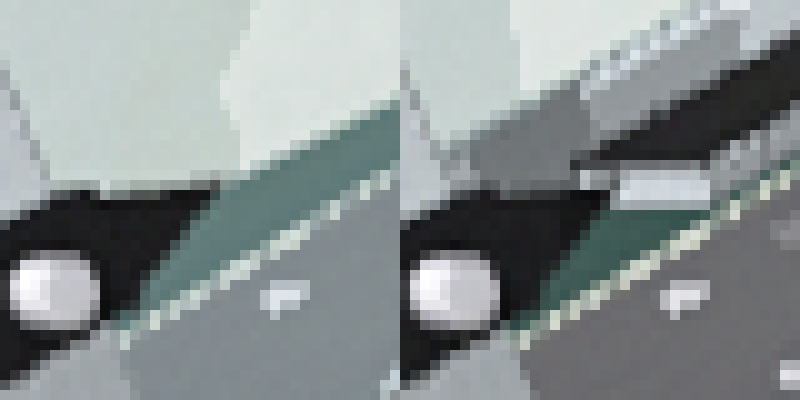

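View pics/z2.png

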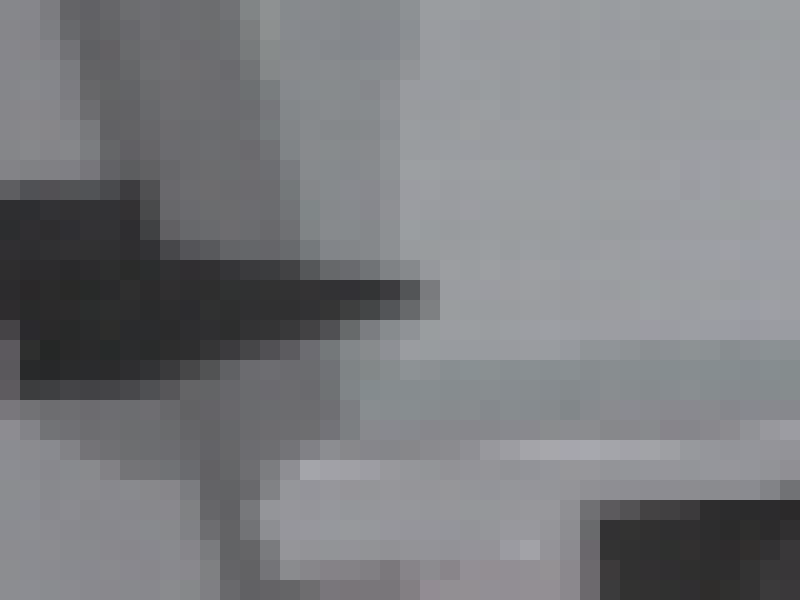

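Run:
```python
from h import *
from sim import zs,xs,yh
np.set_printoptions(precision=4,suppress=True)
for a,b in [((226.3,218.9),(240.9,204.1)),((226.8,218.7),(240.7,204.3)),((226.3,219.2),(241,204))]:
    p,e=tri(("side",*a),("top",*b));print("ptr",p,e,p@zs)
for nm,a,b,o in [("outer top",(233.9,215.7),(244.5,209.5),-.006),("outer top b",(234.8,215.9),(244.5,209.3),-.006),("inner top",(205+17.5,216.0),(244.5,194.0),-.006)]:
    A,e=tri(("side",*a),("top",*b));print(nm,A,e,"mid zs",A@zs+o)
s=monitor.state();p=s["position"];R=s["ee_rot"];print("finger mid",p@zs+.0155)
```

```text
ptr [0.614  0.1591 0.2398] 0.0006786715781788237 0.4396825225302958
ptr [0.6128 0.159  0.2409] 0.0003125820544204619 0.4403047038272493
ptr [0.6145 0.1589 0.2388] 0.0005332512265622676 0.43885951939733736
outer top [0.598  0.1482 0.2496] 0.000828928519167512 mid zs 0.4370280151912069
outer top b [0.5978 0.1474 0.2491] 0.0016171912400968426 mid zs 0.43642744977332976
inner top [0.6408 0.1512 0.234 ] 0.002055796697349614 mid zs 0.4370616226770563
finger mid 0.435061289321921
```

Emit:
carry_out(
  moves=[
    {"linear": [0.1, 0, 0], "angular": [0, 0, 0], "grip": 4},
    {"linear": [0.2, 0, 0], "angular": [0, 0, 0], "grip": 4},
    {"linear": [0.3, 0, 0], "angular": [0, 0, 0], "grip": 4},
    {"linear": [0.3, 0, 0], "angular": [0, 0, 0], "grip": 4},
    {"linear": [0.3, 0, 0], "angular": [0, 0, 0], "grip": 4},
  ],
)

```text
t: 10.3
position: [0.6233, -0.0219, 0.223]
ee_rot: [[0.342, 0.095, 0.935], [0.033, -0.995, 0.089], [0.939, 0.001, -0.344]]
wrist_force: [-0.0, 0.5, -6.1]
gripper_width: 0.0403
```

Run:
```python
from h import *
from sim import zs
s=monitor.state();print(s["position"],s["position"]@zs+.0155,s["wrist_force"])
c=cams.get_image("side")[:,:,::-1];t=cams.get_image("top")[:,:,::-1];cv2.imwrite("pics/side9.png",c)
n=cv2.INTER_NEAREST
cv2.imwrite("pics/z3.png",np.hstack([cv2.resize(c[200:240,205:245],(400,400),interpolation=n),cv2.resize(t[185:225,225:265],(400,400),interpolation=n)]))
```

```text
[ 0.62329975 -0.02192721  0.22300258] 0.4364856961171417 [-0.04754822  0.47262079 -6.09729968]
```

View pics/z3.png

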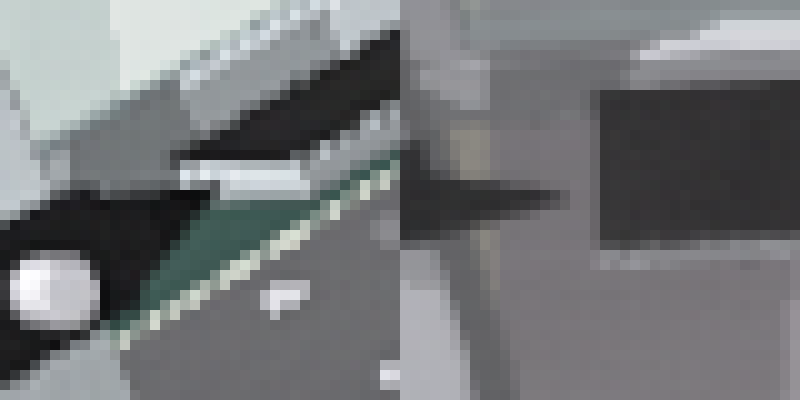

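Run:
```python
import cv2
for k in "89":
    g=cv2.cvtColor(cv2.imread(f"pics/side{k}.png"),cv2.COLOR_BGR2GRAY)
    print(k);print(g[212:225,229:234].T)
    print(g[212:225,222:226].T)
```

```text
8
[[ 73  36  41  35 108 186 211 210 165  76  81  79  78]
 [ 36  39  39  33 108 187 212 214 165  75  81  78  80]
 [ 41  40  40  34 116 193 214 213 166  75  79  78 135]
 [ 38  41  41  36 112 186 209 211 163  74  74 114 204]
 [ 41  40  39  34 114 189 211 216 167  71  77 207 214]]
[[116 116 116  95  47  98  97  17  22  24  23  25  52]
 [115 117 121  85  71 194 184  13  22  23  32  57  80]
 [137 138 125  57  71 152 136  11  17  43  74  85  83]
 [157 126  63  32  72 147 129  28  50  70  84  83  81]]
9
[[ 36  39  40  28 178 225 206 167  99  79  82  81  76]
 [ 41  40  38  27 179 227 210 164  83  80  82  81  79]
 [ 42  40  37  27 177 227 211 163  83  79  81  78 135]
 [ 41  42  37  29 172 224 209 162  81  80  76 114 204]
 [ 40  41  37  32 172 224 209 162  80  77  78 207 214]]
[[115 118 107  63  77 121  98  15  23  25  20  25  54]
 [116 118  98  45 153 228 175  12  21  25  37  58  78]
 [138 105  62  25 155 197 127  13  16  43  72  84  85]
 [157 116  34  25 206 234 121  18  44  72  84  84  81]]
```

Run:
```python
from h import *
from sim import zs,xs,yh
A=np.array([.5979,.1478,.2494]);I=np.array([.6408,.1512,.2340])
for ps in (.4389,.4396,.4403):
  for rem in (0,.001,.002,.003):
    r=[]
    for off in (-.006,.006):
      a,i=[proj("side",X+(ps-rem+off-X@zs)*zs) for X in (A,I)]
      t=(231-i[0])/(a[0]-i[0]);r.append(i[1]+t*(a[1]-i[1]))
    print(ps,rem,np.round(r,2))
```

```text
0.4389 0 [219.72 214.99]
0.4389 0.001 [220.11 215.38]
0.4389 0.002 [220.5  215.78]
0.4389 0.003 [220.89 216.18]
0.4396 0 [219.44 214.71]
0.4396 0.001 [219.83 215.11]
0.4396 0.002 [220.22 215.5 ]
0.4396 0.003 [220.61 215.9 ]
0.4403 0 [219.17 214.43]
0.4403 0.001 [219.56 214.83]
0.4403 0.002 [219.95 215.22]
0.4403 0.003 [220.34 215.62]
```

The lip end now lies within about 1 mm of the pointer in the side view, with its bottom edge at row ≈219.3 against 219.4 expected. I'll drop away and withdraw the hand.

Emit:
carry_out(
  moves=[
    {"linear": [-0.7, 0, 0], "angular": [0, 0, 0], "grip": 4},
    {"linear": [-1.6, 0, 0], "angular": [0, 0, 0], "grip": 4},
    {"linear": [-2.0, 0, -1.0], "angular": [0, 0, 0], "grip": 4},
    {"linear": [-2.0, 0, -3.0], "angular": [0, 0, 0], "grip": 4},
    {"linear": [-2.0, 0, -5.5], "angular": [0, 0, 0], "grip": 4},
    {"linear": [-2.0, 0, -8.0], "angular": [0, 0, 0], "grip": 4},
    {"linear": [-2.0, 0, -9.0], "angular": [0, 0, 0], "grip": 4},
    {"linear": [-2.0, 0, -9.0], "angular": [0, 0, 0], "grip": 4},
    {"linear": [-2.0, 0, -9.0], "angular": [0, 0, 0], "grip": 4},
    {"linear": [-2.0, 0, -9.0], "angular": [0, 0, 0], "grip": 4},
  ],
)

```text
t: 11.23
position: [0.5336, -0.0312, 0.2363]
ee_rot: [[0.339, 0.094, 0.936], [0.034, -0.996, 0.088], [0.94, 0.002, -0.34]]
wrist_force: [0.3, 0.3, 0.1]
gripper_width: 0.04
```

Run:
```python
from h import *
s=monitor.state();print(s["t"],s["position"],s["wrist_force"],s["qpos"])
for n in ("side","wrist","top"): cv2.imwrite(f"pics/{n}10.png",cams.get_image(n)[:,:,::-1])
g=cv2.cvtColor(cv2.imread("pics/side10.png"),cv2.COLOR_BGR2GRAY);print(g[212:225,231])
```

```text
11.2333 [ 0.53357605 -0.03117506  0.23633529] [0.32135893 0.31187467 0.14078447] [-30.12223408  16.73428701 140.98015054 136.69255665  52.75987312
 -74.05646247]
[ 40  39  37  60 181 225 211 162  82  82  80  79 135]
```

View pics/wrist10.png

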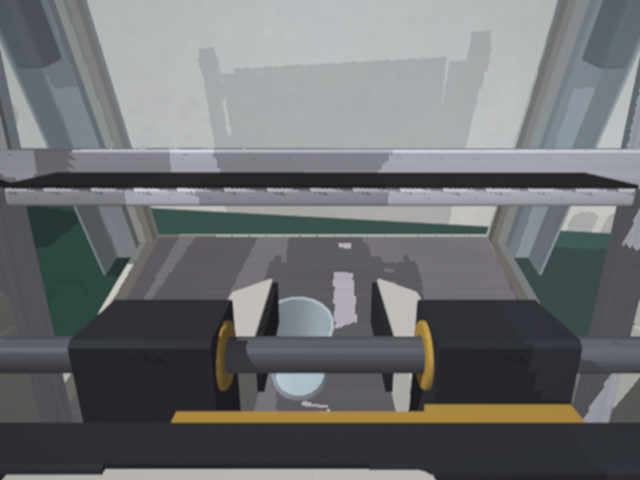

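View pics/side10.png

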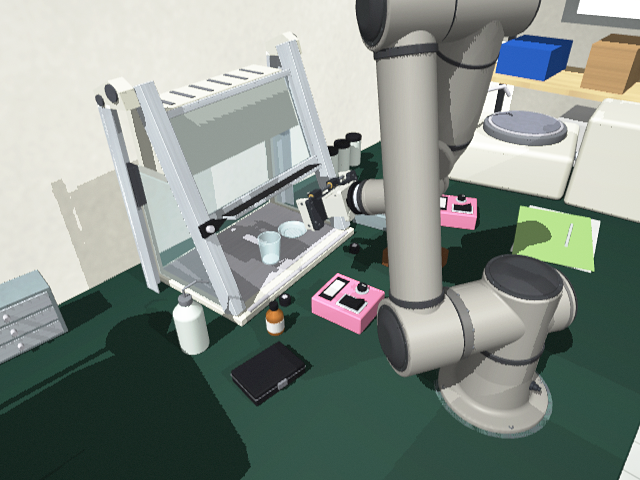

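The hand is clear of the lip (at rows 175–205) and nothing has been disturbed. I'll move left for a close wrist view of the pointer against the lip.

Emit:
carry_out(
  moves=[
    {"linear": [0, -2, 0], "angular": [0, 0, 0], "grip": 4},
    {"linear": [0, -4, 0], "angular": [0, 0, 0], "grip": 4},
    {"linear": [0, -6, 0], "angular": [0, 0, 0], "grip": 4},
    {"linear": [0, -8, 0], "angular": [0, 0, 0], "grip": 4},
    {"linear": [0, -10, 0], "angular": [0, 0, 0], "grip": 4},
    {"linear": [0, -11, 0], "angular": [0, 0, 0], "grip": 4},
    {"linear": [0, -11, 0], "angular": [0, 0, 0], "grip": 4},
    {"linear": [0, -11, 0], "angular": [0, 0, 0], "grip": 4},
    {"linear": [0, -11, 0], "angular": [0, 0, 0], "grip": 4},
  ],
)

```text
t: 12.13
position: [0.5224, 0.0787, 0.2353]
ee_rot: [[0.341, 0.095, 0.935], [0.033, -0.995, 0.089], [0.939, 0.001, -0.343]]
wrist_force: [-1.1, -0.4, 0.6]
gripper_width: 0.0396
```

Run:
```python
from h import *
import pickle
s=monitor.state();print(s["t"],s["position"],s["dq"].round(2))
pickle.dump(cams.get_calibration("wrist"),open("w11.pkl","wb"))
im=cams.get_image("wrist")[:,:,::-1];cv2.imwrite("pics/wrist11.png",im)
```

```text
12.1333 [0.52237198 0.07872852 0.23531665] [-1.16 -0.18  0.06  0.03  0.02 -0.12]
```

View pics/wrist11.png

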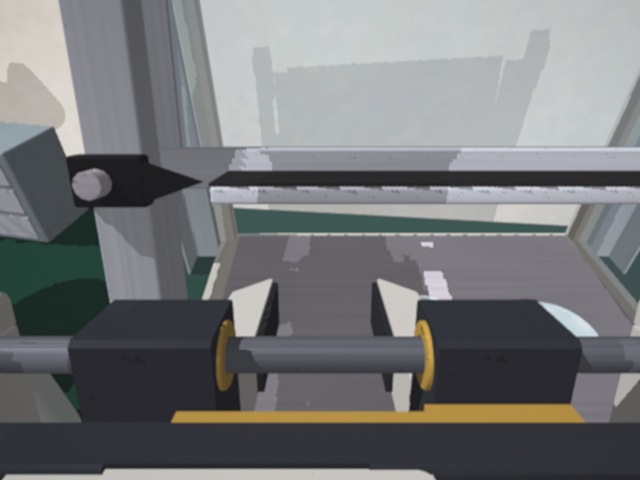

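Run:
```python
from h import *
from sim import zs,xs,yh
import pickle
c=pickle.load(open("w11.pkl","rb"))
A=np.array([.5979,.1478,.2494])
b=onplane("wrist",211,203.5,A,xs,c);t=onplane("wrist",211,187,A,xs,c);i=onplane("wrist",229,171.5,A+.047*xs,xs,c)
print("bot",b,b@zs,b@yh,"mid",b@zs+.006,"alum top",t@zs,"inner top",i@zs)
for dx in (.017,.02,.024):
    p=onplane("wrist",205,181.5,A+dx*xs,xs,c);print(dx,p,p@zs,p@yh)
```

```text
bot [0.59461496 0.14847379 0.24059815] 0.4334433561457599 0.08974092836221749 mid 0.4394433561457599 alum top 0.4424593229971198 inner top 0.4439003358721603
0.017 [0.61290346 0.15750759 0.24332293] 0.44253049692365554 0.09694697693732961
0.02 [0.6154492  0.15864594 0.24181769] 0.44202057036362463 0.09783147001336723
0.024 [0.61884352 0.16016374 0.23981071] 0.44134066828358337 0.09901079411475074
```

The wrist view has the pointer tip at (204,181) and the lip end face at (210,188)–(210,203). It suggests the lip is about 2 mm low, while the side view said about 1 mm. I'll lower the camera into the pointer's plane, where parallax vanishes, for a deciding look.

Emit:
carry_out(
  moves=[
    {"linear": [-1.5, 0, 0], "angular": [0, 0, 0], "grip": 4},
    {"linear": [-3, 0, 0], "angular": [0, 0, 0], "grip": 4},
    {"linear": [-4, 0, 0], "angular": [0, 0, 0], "grip": 4},
    {"linear": [-4, 0, 0], "angular": [0, 0, 0], "grip": 4},
    {"linear": [-4, 0, 0], "angular": [0, 0, 0], "grip": 4},
    {"linear": [-4, 0, 0], "angular": [0, 0, 0], "grip": 4},
    {"linear": [-4, 0, 0], "angular": [0, 0, 0], "grip": 4},
  ],
)

```text
t: 12.77
position: [0.5089, 0.0772, 0.1987]
ee_rot: [[0.34, 0.094, 0.936], [0.033, -0.996, 0.088], [0.94, 0.001, -0.341]]
wrist_force: [0.3, 0.0, 0.2]
gripper_width: 0.0399
```

Run:
```python
from h import *
from sim import zs
import pickle
s=monitor.state();print(s["t"],s["position"],s["dq"].round(2))
c=cams.get_calibration("wrist");print("cam zs",np.array(c["T"])[:3,3]@zs)
pickle.dump(c,open("w12.pkl","wb"))
im=cams.get_image("wrist")[:,:,::-1];cv2.imwrite("pics/wrist12.png",im)
cv2.imwrite("pics/w12c.png",cv2.resize(im[120:220,150:280],None,fx=6,fy=6,interpolation=cv2.INTER_NEAREST))
```

```text
12.7667 [0.50892995 0.077154   0.1987303 ] [ 0.27 -0.17  0.12  0.02  0.27 -0.2 ]
cam zs 0.4424223369296903
```

View pics/w12c.png

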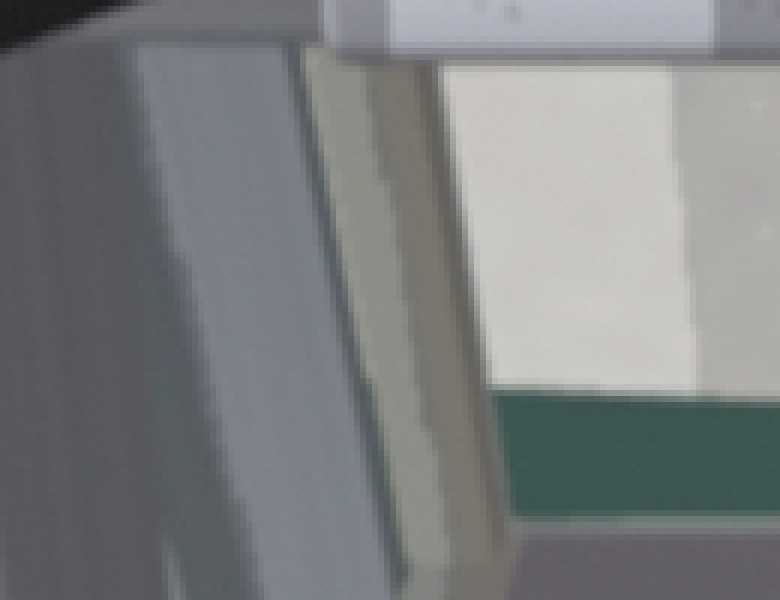

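Run:
```python
import cv2
im=cv2.imread("pics/wrist12.png")
cv2.imwrite("pics/w12d.png",cv2.resize(im[70:160,120:250],None,fx=6,fy=6,interpolation=cv2.INTER_NEAREST))
```

```text
(no output)
```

View pics/w12d.png

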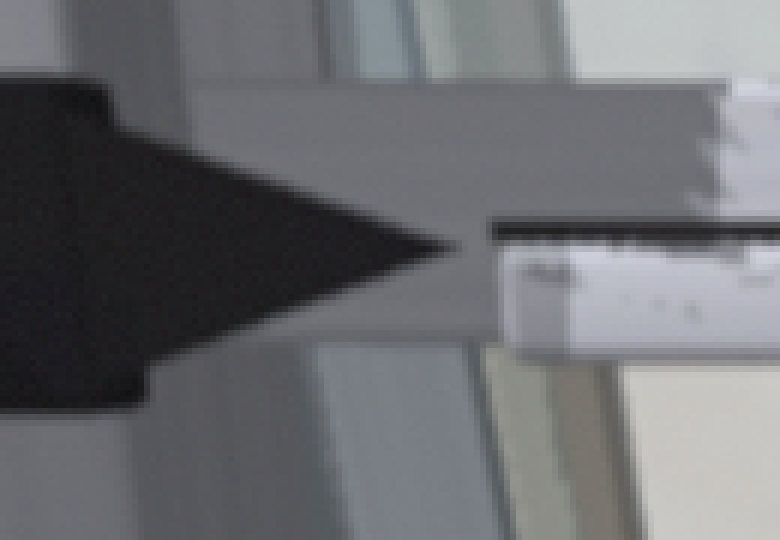

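Run:
```python
from h import *
from sim import zs,xs,yh
import pickle
c=pickle.load(open("w12.pkl","rb"))
A=np.array([.5979,.1478,.2494])
v=lambda y:70+y/6-.5
u=lambda x:120+x/6-.5
b=onplane("wrist",u(505),v(358),A,xs,c)@zs;t=onplane("wrist",u(495),v(218),A,xs,c)@zs
print("bot,top",b,t,t-b)
for dx in (.017,.02,.024): print(onplane("wrist",u(458),v(246),A+dx*xs,xs,c)@zs-(b+t)/2)
```

```text
bot,top 0.4335048752446026 0.4449201965361544 0.011415321291551761
0.003475530889288758
0.003478987358448593
0.0034835959839950026
```

This view is nearly free of parallax. In the crop the lip face spans y=218–358 and the tip is at 246, so the lip is about 3.4 mm low. I trust this one and will go back under the lip centre for a last small push.

Run:
```python
from h import *
from sim import zs,xs
C=np.array([.6233,-.0219,.2230]);R=hoodR(20)
plan(C-.02*zs-.06*xs,R);plan(C-.018*zs,R)
```

```text
lin cm [ 3.83 10.98  3.01] ang [ 0.003 -0.001  0.   ]
lin cm [ 4.03 10.96  9.01] ang [ 0.003 -0.001  0.   ]
```

Emit:
carry_out(
  moves=[
    {"linear": [1, 3, 0], "angular": [0, 0, 0], "grip": 4},
    {"linear": [2, 6, 0.5], "angular": [0, 0, 0], "grip": 4},
    {"linear": [3, 9, 1], "angular": [0, 0, 0], "grip": 4},
    {"linear": [3.8, 11, 2], "angular": [0, 0, 0], "grip": 4},
    {"linear": [3.8, 11, 3], "angular": [0, 0, 0], "grip": 4},
    {"linear": [3.8, 11, 5], "angular": [0, 0, 0], "grip": 4},
    {"linear": [3.8, 11, 7], "angular": [0, 0, 0], "grip": 4},
    {"linear": [4.0, 11, 8.5], "angular": [0, 0, 0], "grip": 4},
    {"linear": [4.0, 11, 9.0], "angular": [0, 0, 0], "grip": 4},
    {"linear": [4.0, 11, 9.0], "angular": [0, 0, 0], "grip": 4},
  ],
)

```text
t: 13.65
position: [0.6171, -0.0217, 0.2045]
ee_rot: [[0.341, 0.096, 0.935], [0.034, -0.995, 0.09], [0.939, 0.001, -0.343]]
wrist_force: [-0.1, 0.3, -0.6]
gripper_width: 0.0399
```

Run:
```python
from h import *
from sim import zs,xs
s=monitor.state();print(s["t"],s["position"],s["position"]@zs,"target .4244",s["wrist_force"],s["dq"].round(2))
```

```text
13.65 [ 0.61706631 -0.0217181   0.20449751] 0.4014818115483264 target .4244 [-0.07111916  0.27958363 -0.56094445] [-1.05 -1.2   2.49 -1.05  0.37  0.21]
```

Emit:
carry_out(
  moves=[
    {"linear": [0.5, 0, 0], "angular": [0, 0, 0], "grip": 4},
    {"linear": [1.0, 0, 0], "angular": [0, 0, 0], "grip": 4},
    {"linear": [1.5, 0, 0], "angular": [0, 0, 0], "grip": 4},
    {"linear": [1.8, 0, 0], "angular": [0, 0, 0], "grip": 4},
    {"linear": [2.0, 0, 0], "angular": [0, 0, 0], "grip": 4},
    {"linear": [2.2, 0, 0], "angular": [0, 0, 0], "grip": 4},
    {"linear": [2.2, 0, 0], "angular": [0, 0, 0], "grip": 4},
    {"linear": [2.2, 0, 0], "angular": [0, 0, 0], "grip": 4},
  ],
)

```text
t: 14.32
position: [0.6233, -0.0221, 0.2244]
ee_rot: [[0.344, 0.094, 0.934], [0.033, -0.996, 0.088], [0.939, 0.0, -0.345]]
wrist_force: [-5.2, -2.2, -3.6]
gripper_width: 0.0401
```

Run:
```python
from h import *
from sim import zs,xs
s=monitor.state();print(s["t"],s["position"],s["position"]@zs,"target .4244",s["wrist_force"],s["dq"].round(2))
```

```text
14.3167 [ 0.62329885 -0.02206071  0.22439955] 0.4222936548908804 target .4244 [-5.17284057 -2.23597978 -3.56244365] [-0.12  0.21  0.09 -0.01  0.38 -0.07]
```

Emit:
carry_out(
  moves=[
    {"linear": [0.1, 0, 0], "angular": [0, 0, 0], "grip": 4},
    {"linear": [0.2, 0, 0], "angular": [0, 0, 0], "grip": 4},
    {"linear": [0.25, 0, 0], "angular": [0, 0, 0], "grip": 4},
    {"linear": [0.25, 0, 0], "angular": [0, 0, 0], "grip": 4},
  ],
)

```text
t: 14.65
position: [0.624, -0.022, 0.2262]
ee_rot: [[0.345, 0.094, 0.934], [0.033, -0.996, 0.088], [0.938, 0.0, -0.346]]
wrist_force: [-5.5, -2.5, -3.8]
gripper_width: 0.0397
```

Run:
```python
from h import *
from sim import zs,xs
s=monitor.state();print(s["t"],s["position"],s["position"]@zs,"target .4244",s["wrist_force"],s["dq"].round(2))
```

```text
14.65 [ 0.62396659 -0.02200008  0.22622485] 0.42423818720497647 target .4244 [-5.52671765 -2.53575438 -3.78926062] [-0.04  0.   -0.01  0.08  0.09 -0.13]
```

That's on target. I'll withdraw and recheck from the same parallax-free spot.

Emit:
carry_out(
  moves=[
    {"linear": [-0.7, 0, 0], "angular": [0, 0, 0], "grip": 4},
    {"linear": [-1.6, 0, 0], "angular": [0, 0, 0], "grip": 4},
    {"linear": [-2.2, 0, -1.0], "angular": [0, 0, 0], "grip": 4},
    {"linear": [-2.2, 0, -3.5], "angular": [0, 0, 0], "grip": 4},
    {"linear": [-2.4, 0, -6.5], "angular": [0, 0, 0], "grip": 4},
    {"linear": [-3, -2, -9.0], "angular": [0, 0, 0], "grip": 4},
    {"linear": [-4, -5, -9.0], "angular": [0, 0, 0], "grip": 4},
    {"linear": [-5, -8, -9.0], "angular": [0, 0, 0], "grip": 4},
    {"linear": [-5.9, -11, -9.0], "angular": [0, 0, 0], "grip": 4},
    {"linear": [-5.9, -11, -9.0], "angular": [0, 0, 0], "grip": 4},
  ],
)

```text
t: 15.48
position: [0.5082, 0.0838, 0.2018]
ee_rot: [[0.343, 0.104, 0.934], [0.037, -0.995, 0.097], [0.939, 0.001, -0.345]]
wrist_force: [-1.2, 1.6, 0.5]
gripper_width: 0.0399
```

Emit:
carry_out(
  moves=[
    {"linear": [0, 0, 0], "angular": [0, 0, 0], "grip": 4},
    {"linear": [0, 0, 0], "angular": [0, 0, 0], "grip": 4},
    {"linear": [0, 0, 0], "angular": [0, 0, 0], "grip": 4},
  ],
)

```text
t: 15.73
position: [0.5111, 0.0763, 0.2037]
ee_rot: [[0.339, 0.093, 0.936], [0.033, -0.996, 0.087], [0.94, 0.001, -0.341]]
wrist_force: [-0.1, 0.4, 0.7]
gripper_width: 0.0401
```

Run:
```python
from h import *
from sim import zs
import pickle
s=monitor.state();print(s["t"],s["position"],s["dq"].round(2))
c=cams.get_calibration("wrist");print("cam zs",np.array(c["T"])[:3,3]@zs)
pickle.dump(c,open("w13.pkl","wb"))
im=cams.get_image("wrist")[:,:,::-1];cv2.imwrite("pics/wrist13.png",im)
cv2.imwrite("pics/w13d.png",cv2.resize(im[50:140,120:250],None,fx=6,fy=6,interpolation=cv2.INTER_NEAREST))
cv2.imwrite("pics/side13.png",cams.get_image("side")[:,:,::-1]);cv2.imwrite("pics/top13.png",cams.get_image("top")[:,:,::-1])
```

```text
15.7333 [0.5111184  0.07629624 0.20369751] [-1.19 -0.26 -0.06  0.17 -0.28  0.  ]
cam zs 0.4477765401209765
```

View pics/w13d.png

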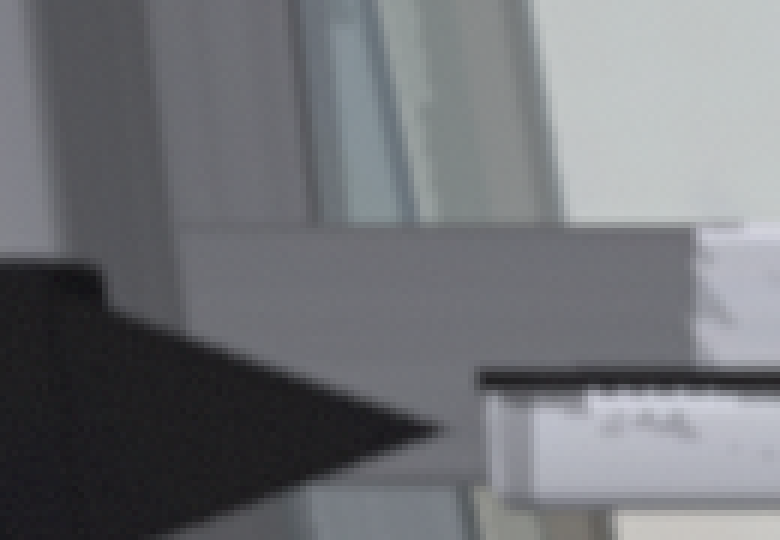

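View pics/top13.png

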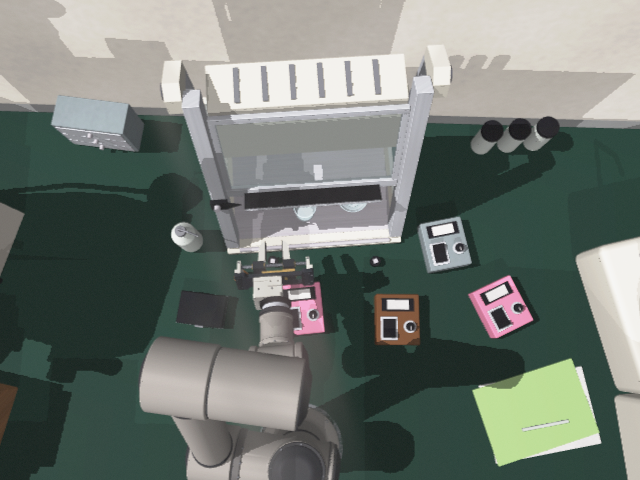

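View pics/side13.png

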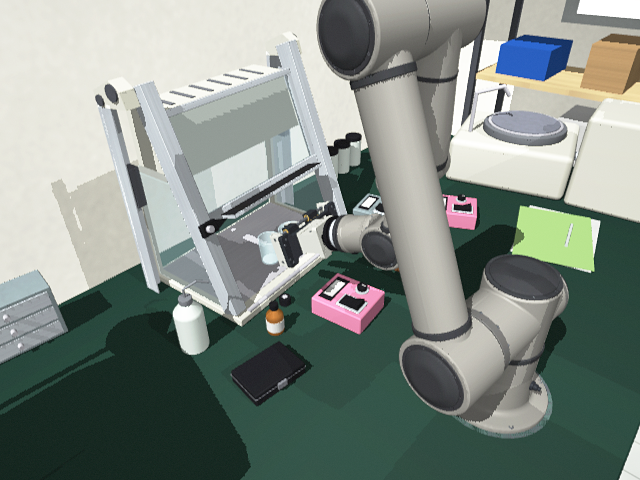

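The crop shows the lip face from y=370 to 505 (middle 437) with the pointer tip at 430. That is level to about 0.6 mm. The glassware, bottles, mounts and case look undisturbed. One last look at the rocker, then I'll hand in.

Run:
```python
import cv2,numpy as np
t=cv2.imread("pics/top13.png")[205:285,405:485];a=cv2.imread("pics/top0.png")[205:285,405:485];n=cv2.INTER_CUBIC
cv2.imwrite("pics/z4.png",np.hstack([cv2.resize(a,(400,400),interpolation=n),cv2.resize(t,(400,400),interpolation=n)]))
```

```text
(no output)
```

View pics/z4.png

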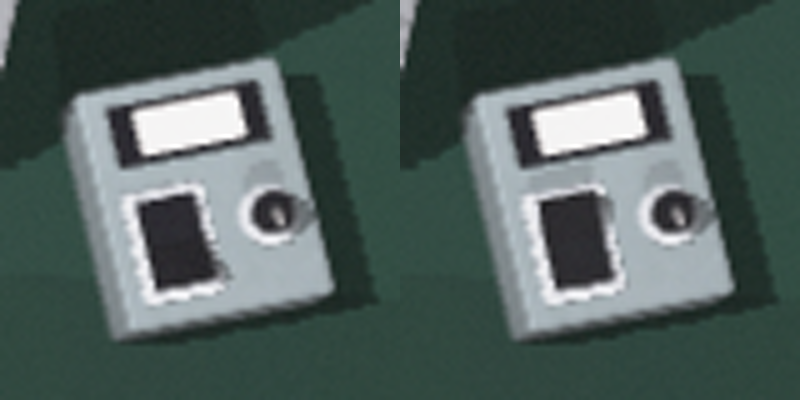

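The rocker's shadow has moved from the near end at (222,270) to the far end at (605,205), so it is over and has stayed over.

Run:
```python
from station import monitor,job
print(monitor.state()["wrist_force"]);print(job.job_done())
```

```text
[ 0.33242624 -0.28883924  0.18340919]
the job is handed in; nothing more can be done
None
```

The fan switch is on and the window's lip is level with the pointer; I handed the job in at about 16 s, well under the 51 s limit.

- **Fan switch:** I pressed the raised near half of the grey control box's rocker until it hit its stop at 15 N. The shadow moved from the near end to the far end and was still there in the last top view.
- **Window:** I pushed the lip up with open fingers beneath it and took the hand away.
    - **Disagreement:** after the first push the side view put the lip within about 1 mm of the pointer. A nearly parallax-free wrist view showed it 3.4 mm low, so I trusted that and went back for one small second push.
    - **Final check:** the same kind of wrist view showed the lip about 0.6 mm below the pointer tip.
- **At hand-in:** the wrist force was near zero with the hand clear of everything. The pointer, bottles, specimens, glassware and case looked undisturbed in the views I had.

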